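# Take apart the pile on the little stand and put everything in its tray

### The job

Take apart the pile at the small wooden stand and lay each thing flat in the grey tray made to its size: first the eraser, then the yellow note block, then the cardboard box, and last the remote control, which has to be slid out through the open front of the stand. Set the things down gently instead of dropping them, and leave the mug where it stands.

Things in the scene. Friction and masses are not known exactly. Their poses are not given: they have to be found in the camera images.
- eraser: White eraser in a blue card sleeve, 52 mm along its y, 23 mm along its x, 13 mm high; top of the pile, lying crosswise on the note block near its middle. Origin at the centre of its underside, z up. Its long axis is y.
- note_block: Block of pale yellow sticky notes, 76 mm along x, 51 mm along y, 20 mm high, lying on the cardboard box. Origin at the centre of its underside, z up.
- carton: Small closed brown cardboard box, 92 mm along x, 62 mm along y, 28 mm high, lying on the deck of the stand. Origin at the centre of its underside, z up.
- remote: Black remote control, 193 mm along x, 46 mm along y, 19 mm high, lying flat on the shelf, about half of it in the slot of the stand, its other half sticking out of the front. Origin at the centre of its underside, x along its length (its -x end sticks out), z up. 0.11 kg.
- stand: Fixed low stand of dark wood; deck 104 (x) x 88 (y) x 8 mm, top 35 mm above the pale wooden desk shelf (level, 80 mm above the desk) on which all these things stand. Under it a slot 60 mm wide (y), 27 mm high, closed at sides and back (+x), open at the front (-x, roughly toward the robot), reaching from x = -50 to +42 mm; deck from x = -52 mm. Origin on the shelf under its middle, z up.
- tray_eraser: Fixed shallow grey tray for the eraser, the smallest; 72 x 43 mm inside, floor 3 mm, walls 5 mm thick, tops 14 mm above the shelf. The middle 48 mm of both long walls (at +y and -y) is cut away to the floor for the fingers. Origin on the shelf under its middle, x along its length. The eraser's y goes along the tray's x, either way round.
- tray_block: Fixed shallow grey tray for the note block, the second smallest; 96 x 71 mm inside, floor 3 mm, walls 5 mm thick, tops 14 mm above the shelf. The middle 60 mm of both long walls (at +y and -y) is cut away to the floor for the fingers. Origin on the shelf under its middle, x along its length.
- tray_box: Fixed shallow grey tray for the cardboard box, the widest; 112 x 82 mm inside, floor 3 mm, walls 5 mm thick, tops 14 mm above the shelf. The middle 68 mm of both long walls (at +y and -y) is cut away to the floor for the fingers. Origin on the shelf under its middle, x along its length.
- tray_remote: Fixed shallow grey tray for the remote control, the long narrow one; 213 x 66 mm inside, floor 3 mm, walls 5 mm thick, tops 14 mm above the shelf. The middle 143 mm of both long walls (at +y and -y) is cut away to the floor for the fingers. Origin on the shelf under its middle, x along its length.
- mug: White spotted mug, 93 mm high, 78 mm across, with a handle; stands upright beyond the trays, left of the stand, to be left alone. Origin at the centre of the underside of mug and handle together, z up.

How it is judged:
By the outcome, as a careful person would: the job done as asked, in the order asked, and still so for the second after the job is handed in, with the robot touching nothing.
It also fails if it takes over 104 s, if anything falls off the work surface, if the arm or the gripper's body presses on something with over 40 N, if the wrist force passes 120 N, or if a joint passes its speed limit or range.

### The arm

A 6-joint arm with a two-finger parallel gripper is mounted at the origin on a cart in front of the work surface, level with it; the furniture and walls round the work are solid. World frame = base frame: x ahead of the robot, y to its left, z up, the work surface at z = 0. Lengths are in m, angles in rad, forces in N, time in s.
With the tool pointing down it reaches from about 0.4 to 0.825 m from the base axis. Payload 7 kg.
Tool frame: the origin (TCP) lies midway between the tips of the shut fingers; the grasp point (between the pads) lies 19 mm behind it; x points along the fingers, z is the direction in which the jaws open and shut, and the axes are right-handed (so a half turn about x gives the same grasp; the last joint's range is limited). The gripper opens to 85 mm and grips with 20 to 120 N. Pads are 22 mm wide; open, the fingers measure 114 mm over their backs; the gripper's body (76 mm by 85 mm) begins 54 mm behind the grasp point. The pads swing forward as they close: fully open they stand 13 mm farther back than shut.
Start: joints at [-1.022, 0.359, 0.012, 0, -1.224, -0.288], TCP at [0.174, -0.652, 0.231] pointing down, gripper open.
Joint ranges: [-3.07, 3.07], [-1.43, 2.12], [-1.02, 1.25], [-3.03, 1.67], [-3.05, -0], [-3.03, 3.03]. Speed limits (rad/s): [2.39, 2.39, 3.01, 3.14, 3.14, 3.14].

### API

Orientations are given as a unit quaternion [w, x, y, z].
In Python, from workcell import readout, grab_frame, camera_model, job, models gives the robot as it stands. The module is installed in compiled form; this text tells all that it offers.
- The arm moves only by the tool apply_moves, never from a script. Its argument "moves" is one flat list of numbers, 5 for each row, row after row: the shift along the tool's x, y, z in m, then the turn about the tool's x in rad, then the closure, from -1 (fully open) to 1 (shut), so that 0 is half open. In form: [x, y, z, yaw, jaw, x, y, z, yaw, jaw, ...]. A call has 1 to 20 rows; each row shifts and turns the commanded pose from where the row before left it, along the tool's axes as they then stand; what a row does not reach is not made up. A row lasts 1/12 s, in which the tool goes at most 41.7 mm and 7.16 degrees, less where a joint would pass 70% of its speed; a pose out of reach is approached as far as the arm can. A call with a gripper value outside its range is refused whole. The fingers move at their own pace and stop on an object; the grip force is fixed at half the most. Time passes only in rows, so rows that do not move let the fingers close. It gives the time, the measured TCP pose, the force and the opening at its end, in the units of the state.
- readout.observe(): the state, without advancing time (a new reading comes with each control period).
- grab_frame(name): name is "side" or "top" or "wrist"; returns (picture, depth): 480x640x3 uint8, red, green, blue; 480x640 float32, m along the optical axis (not along the pixel's ray), 0 where there is no reading.
- camera_model(name): a dict with "camera_matrix" (3x3 intrinsics, pixels), "k1" (the pictures are not rectified: a ray, as slopes to the right and down, at radius r is drawn at 1 + k1 r^2 times it, then the intrinsics apply), "R" (3x3) and "t" (3): a world point X has camera coordinates R X + t. Camera axes: x right, y down, z forward; pixel columns grow to the right and rows downward; lengths in m; the calibration is good to about 2 mm. A picture is of the moment at which its call begins: read the wrist's pose just before it. camera_model takes no time and is no camera call; for the wrist camera it gives the pose at the moment of the call.
- job.hand_in(): hands the job in, once; it reports no verdict.
Trained networks look in the newest picture that a camera, given by its name, has taken for a name from the list of things; names that differ only in an ending like _2 or _b are one class to them, and where a whole thing is asked for, a point or a joint stands for the part that bears it (a point fixed in the world has none). Each returns a list of dicts, best first, with "score" (0 to 1); they miss things now and then, are a little off and sometimes report something else, mostly with a low value. They report only what shows in the picture. A call takes as long as a camera call.
- models.find_in(query, camera): "location" ([x, y, z] in m, in world coordinates, good to about 4 mm: the middle of the surface that is visible of it).
- models.regions_of(query, camera): "mask" (480x640 bool, what is visible of it).
The state is a dict: "time": time; "qpos": joint angles; "dq": joint speeds; "joint_efforts": joint torques, N m; "tcp_pos": TCP position; "ee_rot": TCP orientation; "contact_force": force on the tool from outside, world axes, zero at the start; "wrist_torque": the same for the moment, N m; "width": opening from 0.0 (shut) to 1.0 (fully open).
Only numpy, scipy, OpenCV 4.12 (cv2) and the standard library are available. Lean on these libraries where they do the work, as an engineer would, in place of code of your own. Each camera call takes 0.05 s, during which the arm holds its last target.

## Working session

There is one attempt and no reset: what is moved stays moved. The work goes in short steps, Python scripts to look and compute and a tool call to move; the robot and the scene stay as the last step left them, time stands still between calls to the robot, and variables do not carry over. Pictures are saved under pics/ and viewed, and the job is handed in when it is done.

Besides the shell and the picture viewer there is one more tool, called by a JSON object that holds its "api" and its "payload", one argument or row to a line. apply_moves: Moves the arm, as the interface text tells. Its arguments: {"type":"object","properties":{"moves":{"type":"array"}},"required":["moves"]}

```bash
mkdir -p pics; ls; python3 - <<'E'
from workcell import readout, grab_frame, camera_model, job, models
import cv2,numpy as np
s=readout.observe()
for k,v in s.items(): print(k,np.round(v,4))
for c in ("side","top","wrist"):
    m=camera_model(c); print(c,m)
    p,d=grab_frame(c); cv2.imwrite(f"pics/{c}0.png",p[:,:,::-1]); np.save(f"pics/{c}0.npy",d)
E
```

```text
pics
time 0.0
qpos [-1.0219e+00  3.5940e-01  1.1000e-02 -3.0000e-04 -1.2241e+00 -2.8810e-01]
dq [ 0.0004 -0.0015  0.0008 -0.0006  0.0003 -0.0013]
joint_efforts [ 3.00000e-04 -5.83322e+01  2.93405e+01  6.93640e+00 -6.30000e-03
  0.00000e+00]
tcp_pos [ 0.1739 -0.6517  0.2304]
ee_rot [ 0.4311 -0.5602  0.4304  0.5613]
contact_force [0.1387 0.4508 0.3028]
wrist_torque [0.0374 0.0321 0.0358]
width 0.996
side {'camera_matrix': array([[567.60652067,   0.        , 312.49610775],
       [  0.        , 567.60652067, 239.27937198],
       [  0.        ,   0.        ,   1.        ]]), 'k1': -0.032657260820224604, 'R': array([[-0.95364463, -0.30091286, -0.00365573],
       [-0.12932032,  0.42074691, -0.8979133 ],
       [ 0.2717318 , -0.85581744, -0.44015718]]), 't': array([0.54113346, 0.22500104, 1.35604819])}
top {'camera_matrix': array([[436.31845378,   0.        , 320.17839899],
       [  0.        , 436.31845378, 239.33650354],
       [  0.        ,   0.        ,   1.        ]]), 'k1': -0.07665860136770164, 'R': array([[ 0.01228944, -0.99992304, -0.00169979],
       [-0.98511454, -0.01181591, -0.17149262],
       [ 0.17145933,  0.00378204, -0.98518394]]), 't': array([0.01319901, 0.58609915, 0.96161136])}
wrist {'camera_matrix': array([[387.86806682,   0.        , 309.6464869 ],
       [  0.        , 387.86806682, 238.42008442],
       [  0.        ,   0.        ,   1.        ]]), 'k1': -0.03308904980957511, 'R': array([[-0.25764544,  0.96623681,  0.00229136],
       [ 0.92642143,  0.24635359,  0.28469853],
       [ 0.27452171,  0.07547404, -0.95861436]]), 't': array([ 0.6735799 , -0.03723076,  0.37786891])}
```

View pics/top0.png

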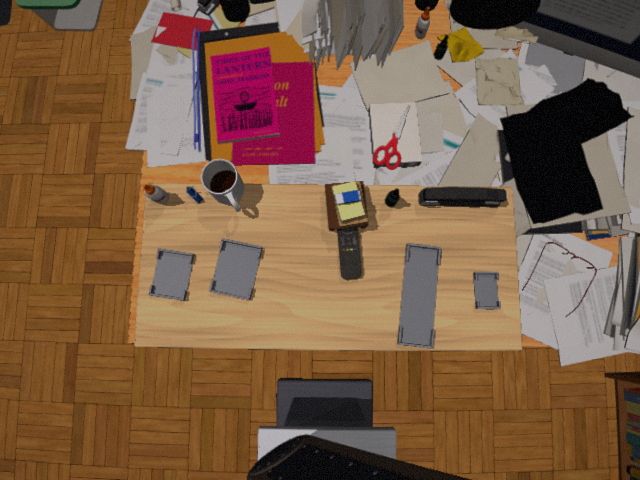

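View pics/side0.png

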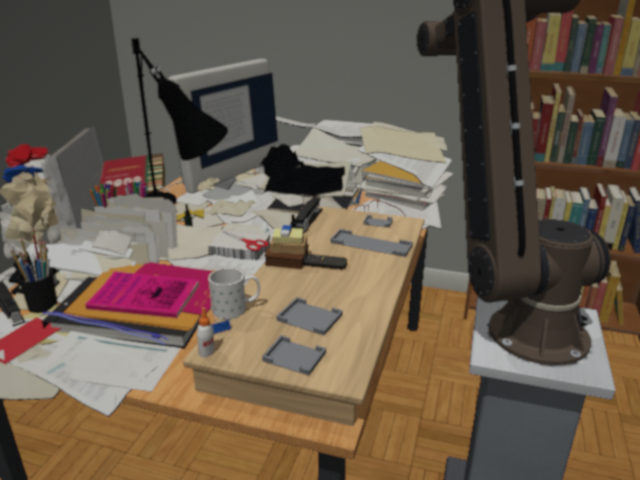

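```bash
cat > h.py <<'E'
from workcell import readout, grab_frame, camera_model, job, models
import cv2,numpy as np
def rays(m,uv):
    K=m['camera_matrix']; uv=np.asarray(uv,float).reshape(-1,2)
    d=np.c_[(uv[:,0]-K[0,2])/K[0,0],(uv[:,1]-K[1,2])/K[1,1]]
    x=d.copy()
    for _ in range(20): x=d/(1+m['k1']*(x**2).sum(1,keepdims=True))
    return np.c_[x,np.ones(len(x))]
def onplane(m,uv,z):
    r=rays(m,uv)@m['R']; c=-m['R'].T@m['t']
    s=(z-c[2])/r[:,2]; return c+s[:,None]*r
def pts(m,d,mask):
    v,u=np.nonzero(mask&(d>0)); r=rays(m,np.c_[u,v])
    X=r*d[v,u][:,None]; return (X-m['t'])@m['R'],np.c_[u,v]
def proj(m,X):
    x=np.atleast_2d(X)@m['R'].T+m['t']; s=x[:,:2]/x[:,2:]
    s=s*(1+m['k1']*(s**2).sum(1,keepdims=True)); K=m['camera_matrix']
    return s*K[0,0]+K[:2,2]
def rect(P):
    (c,(w,h),a)=cv2.minAreaRect((np.asarray(P)[:,:2]*1000).astype(np.float32))
    if w<h: w,h,a=h,w,a+90
    return np.round([c[0],c[1],w,h,(a+90)%180-90],1)  # angle of long side, deg from +x
E
python3 - <<'E'
from h import *
p,d=grab_frame("top"); m=camera_model("top")
out=p.copy()
for n in ["eraser","note_block","carton","remote","stand","tray_eraser","tray_block","tray_box","tray_remote","mug"]:
    R=models.regions_of(n,"top"); F=models.find_in(n,"top")
    print(n,[(round(f['score'],2),np.round(f['location'],3)) for f in F[:3]])
    for r in R[:2]:
        P,uv=pts(m,d,r['mask']); 
        z=np.median(P[:,2]) if len(P) else 0
        v,u=np.nonzero(r['mask'])
        print('   ',round(r['score'],2),r['mask'].sum(),'z',np.round(np.percentile(P[:,2],[5,50,95]),3) if len(P) else 0,'uv',u.mean().round(),v.mean().round(), rect(onplane(m,np.c_[u,v],np.percentile(P[:,2],50))) if len(P) else '')
    if R: out[R[0]['mask']]=out[R[0]['mask']]//2+np.random.randint(0,128,3).astype(np.uint8)
cv2.imwrite("pics/seg.png",out[100:370,120:540,::-1].repeat(1,0))
E
```

```text
eraser [(0.5, array([ 0.649, -0.036,  0.175]))]
    0.85 288 z [0.168 0.174 0.177] uv 348.0 197.0 [653.8 -36.2  52.2  25.1 -80.2]
note_block [(0.63, array([ 0.63 , -0.044,  0.162]))]
    0.92 647 z [0.148 0.162 0.165] uv 348.0 203.0 [648.8 -37.4  82.   53.3  15.9]
    0.35 877 z [0.079 0.082 0.093] uv 486.0 290.0 [ 471.1 -351.6   83.1   56.7    2.5]
carton [(0.93, array([ 0.613, -0.054,  0.143]))]
    0.73 309 z [0.121 0.141 0.145] uv 355.0 214.0 [647.1 -41.8  96.2  64.2  10.7]
remote [(0.97, array([ 0.547, -0.044,  0.1  ]))]
    0.71 1072 z [0.093 0.096 0.099] uv 349.0 253.0 [547.6 -44.9 114.3  46.9   5. ]
stand [(0.93, array([ 0.649, -0.005,  0.115]))]
    0.68 374 z [0.111 0.114 0.117] uv 335.0 208.0 [650.5 -36.7 104.7  86.4   4.3]
tray_eraser [(0.78, array([ 0.467, -0.35 ,  0.086]))]
    0.77 895 z [0.079 0.082 0.093] uv 486.0 290.0 [ 471.5 -351.8   82.9   57.5    1.2]
tray_block [(0.72, array([0.496, 0.351, 0.081])), (0.54, array([ 0.466, -0.35 ,  0.083]))]
    0.84 1691 z [0.079 0.083 0.093] uv 172.0 274.0 [497.7 351.8 105.9  87.6  -8. ]
tray_box [(0.97, array([0.504, 0.209, 0.086])), (0.2, array([ 0.548, -0.043,  0.1  ]))]
    0.68 2341 z [0.079 0.082 0.093] uv 236.0 269.0 [511.3 207.4 126.4  95.7 -10.5]
    0.38 1079 z [0.093 0.096 0.099] uv 350.0 253.0 [547.6 -44.9 115.   46.9   5. ]
tray_remote [(0.78, array([ 0.452, -0.198,  0.082]))]
    0.96 3576 z [0.079 0.082 0.092] uv 419.0 296.0 [ 459.4 -199.7  224.9   80.1   -6.1]
    0.26 313 z [0.163 0.174 0.177] uv 347.0 197.0 [653.5 -35.7  52.9  28.  -83.9]
mug [(0.92, array([0.697, 0.233, 0.122]))]
    0.59 1464 z [0.104 0.126 0.172] uv 223.0 182.0 [695.6 229.4 130.1  79.7  45.5]
```

View pics/wrist0.png

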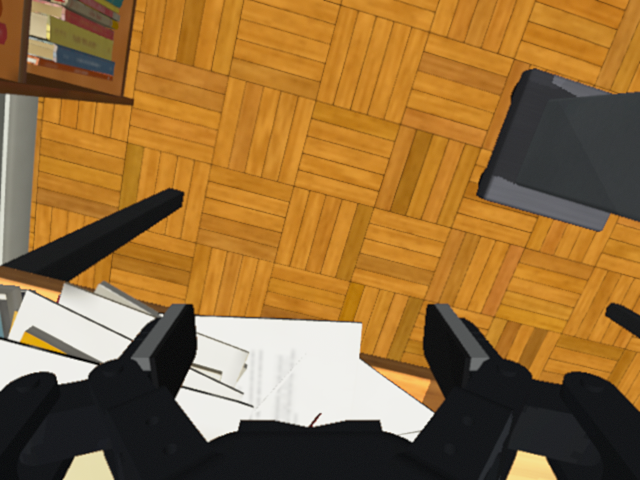

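```bash
cat >> h.py <<'E'
from scipy.spatial.transform import Rotation as Ro
def state():
    s=readout.observe(); q=s['ee_rot']; R=Ro.from_quat([q[1],q[2],q[3],q[0]]).as_matrix()
    return s,np.array(s['tcp_pos']),R
def plan(target,jaw_deg=None,step=0.040):
    """print total tool-frame shift and yaw; jaw_deg = world angle of tool z (mod 180)"""
    s,p,R=state()
    ja=np.degrees(np.arctan2(R[1,2],R[0,2]))
    print('t',round(s['time'],2),'tcp',np.round(p,4),'jaw ang',round(ja,1),'down',np.round(R[:,0],3),'w',round(s['width'],3),'F',np.round(s['contact_force'],1),'q6',round(s['qpos'][5],2))
    d=np.array(target)-p; l=R.T@d; n=int(np.ceil(np.linalg.norm(d)/step))
    print(' shift tool',np.round(l,4),'rows',n,'per row',np.round(l/max(n,1),4))
    if jaw_deg is not None:
        e=(jaw_deg-ja+90)%180-90
        # tool x down => world yaw e is turn -e about tool x
        print(' turn about tool x rad',round(-np.radians(e),4),'rows',int(np.ceil(abs(e)/7)), 'other way',round(-np.radians(e-np.sign(e)*180),3))
        a=np.radians(ja+e); R2=np.c_[R[:,0],np.cross([np.cos(a),np.sin(a),0],R[:,0]),[np.cos(a),np.sin(a),0]]
        print(' shift after turn (tool)',np.round(R2.T@d,4),'per row',np.round(R2.T@d/max(n,1),4))
E
python3 - <<'E'
from h import *
plan([0.62,-0.04,0.33],10)
s,p,R=state(); m=camera_model('wrist'); c=-m['R'].T@m['t']
print('cam rel tcp in tool',R.T@(c-p),'cam axes in tool (cols)',np.round(R.T@m['R'].T,3))
E
```

```text
t 1.2 tcp [ 0.174  -0.6522  0.2313] jaw ang 104.9 down [-0. -0. -1.] w 0.999 F [-0.1  1.3  0.2] q6 -0.29
 shift tool [-0.0987 -0.5888  0.4765] rows 20 per row [-0.0049 -0.0294  0.0238]
 turn about tool x rad -1.4845 rows 13 other way 1.657
 shift after turn (tool) [-0.0987 -0.5254 -0.5455] per row [-0.0049 -0.0263 -0.0273]
cam rel tcp in tool [-0.14080563  0.07201366  0.00036778] cam axes in tool (cols) [[-0.001 -0.285  0.959]
 [-0.    -0.959 -0.285]
 [ 1.    -0.     0.001]]
```

{"api": "apply_moves", "payload": {
  "moves": [-0.008, 0, 0, -0.114, -1, -0.008, 0, 0, -0.114, -1, -0.008, 0, 0, -0.114, -1, -0.008, 0, 0, -0.114, -1, -0.008, 0, 0, -0.114, -1, -0.008, 0, 0, -0.114, -1, -0.008, 0, 0, -0.114, -1, -0.008, 0, 0, -0.114, -1, -0.008, 0, 0, -0.114, -1, -0.008, 0, 0, -0.114, -1, -0.008, 0, 0, -0.114, -1, -0.008, 0, 0, -0.114, -1, -0.008, 0, 0, -0.114, -1]
}}

```text
time: 2.28
tcp_pos: [0.174, -0.6521, 0.3357]
ee_rot: [0.063, 0.704, 0.063, -0.704]
contact_force: [-0.7, 0.6, -0.1]
width: 0.999
```

```bash
python3 - <<'E'
from h import *
plan([0.65,-0.036,0.32],10)
E
```

```text
t 2.28 tcp [ 0.174  -0.6521  0.3357] jaw ang -169.8 down [ 0.  0. -1.] w 0.999 F [-0.7  0.6 -0.1] q6 1.2
 shift tool [ 0.0157 -0.5223 -0.5773] rows 20 per row [ 0.0008 -0.0261 -0.0289]
 turn about tool x rad 0.003 rows 1 other way -3.139
 shift after turn (tool) [ 0.0157 -0.5241 -0.5757] per row [ 0.0008 -0.0262 -0.0288]
```

{"api": "apply_moves", "payload": {
  "moves": [0, -0.026, -0.029, 0, -1, 0, -0.026, -0.029, 0, -1, 0, -0.026, -0.029, 0, -1, 0, -0.026, -0.029, 0, -1, 0, -0.026, -0.029, 0, -1, 0, -0.026, -0.029, 0, -1, 0, -0.026, -0.029, 0, -1, 0, -0.026, -0.029, 0, -1, 0, -0.026, -0.029, 0, -1, 0, -0.026, -0.029, 0, -1, 0, -0.026, -0.029, 0, -1, 0, -0.026, -0.029, 0, -1, 0, -0.026, -0.029, 0, -1, 0, -0.026, -0.029, 0, -1, 0, -0.026, -0.029, 0, -1, 0, -0.026, -0.029, 0, -1, 0, -0.026, -0.029, 0, -1, 0, -0.026, -0.029, 0, -1, 0, -0.026, -0.029, 0, -1, 0, -0.026, -0.029, 0, -1]
}}

```text
time: 3.95
tcp_pos: [0.6574, -0.0388, 0.3356]
ee_rot: [0.061, 0.705, 0.061, -0.704]
contact_force: [0.5, -0.6, 0.4]
width: 0.998
```

```bash
python3 - <<'E'
from h import *
plan([0.65,-0.036,0.32],10)
m=camera_model('wrist');p,d=grab_frame('wrist'); cv2.imwrite('pics/w1.png',p[:,:,::-1])
for n in ["eraser","note_block","carton","remote","stand"]:
    for r in models.regions_of(n,"wrist")[:2]:
        P,uv=pts(m,d,r['mask']); z=np.median(P[:,2]); k=abs(P[:,2]-z)<0.004
        print(n,round(r['score'],2),r['mask'].sum(),'z',np.round(np.percentile(P[:,2],[5,50,95]),3),'rect',rect(P[k]))
E
```

```text
t 3.95 tcp [ 0.6574 -0.0388  0.3356] jaw ang -170.1 down [ 0.001  0.    -1.   ] w 0.998 F [ 0.5 -0.6  0.4] q6 -0.06
 shift tool [ 0.0156 -0.004   0.0068] rows 1 per row [ 0.0156 -0.004   0.0068]
 turn about tool x rad -0.0023 rows 1 other way 3.139
 shift after turn (tool) [ 0.0156 -0.004   0.0068] per row [ 0.0156 -0.004   0.0068]
eraser 0.88 1760 z [0.172 0.174 0.175] rect [654.4 -36.2  51.7  22.2 -79.3]
note_block 0.76 3946 z [0.156 0.161 0.162] rect [649.2 -37.4  76.3  51.4  15.5]
carton 0.61 2201 z [0.125 0.141 0.142] rect [648.8 -42.   92.4  61.3  10.6]
remote 0.83 4590 z [0.094 0.095 0.097] rect [544.2 -44.8 104.2  46.6   5.1]
remote 0.37 2895 z [0.086 0.118 0.16 ] rect [685.8 206.6 101.7  25.4   7.3]
stand 0.68 1936 z [0.111 0.113 0.114] rect [653.7 -36.2 102.7  87.6   5.2]
```

View pics/w1.png

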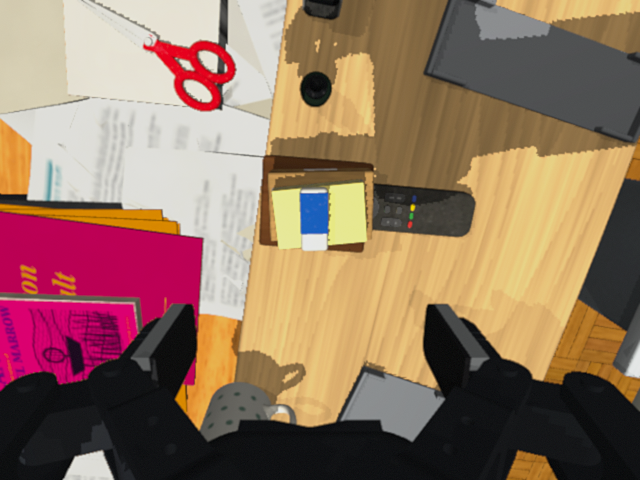

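{"api": "apply_moves", "payload": {
  "moves": [0.02, -0.003, 0.0025, -0.014, -0.3, 0.03, 0, 0, 0, -0.3, 0.03, 0, 0, 0, -0.3, 0.03, 0, 0, 0, -0.3, 0.02, 0, 0, 0, -0.3, 0, 0, 0, 0, -0.3, 0, 0, 0, 0, -0.3]
}}

```text
time: 4.83
tcp_pos: [0.6528, -0.0392, 0.2056]
ee_rot: [-0.065, -0.704, -0.065, 0.704]
contact_force: [0.9, -0.3, 0.6]
width: 0.649
```

```bash
python3 - <<'E'
from h import *
plan([0.6544,-0.0362,0.1655],10.7)
m=camera_model('wrist');p,d=grab_frame('wrist'); cv2.imwrite('pics/w2.png',p[:,:,::-1])
for n in ["eraser"]:
    for r in models.regions_of(n,"wrist")[:2]:
        P,uv=pts(m,d,r['mask']); z=np.median(P[:,2]); k=abs(P[:,2]-z)<0.004
        print(n,round(r['score'],2),r['mask'].sum(),'z',np.round(np.percentile(P[:,2],[5,50,95]),3),'rect',rect(P[k]))
E
```

```text
t 4.83 tcp [ 0.6528 -0.0392  0.2056] jaw ang -169.4 down [-0.001 -0.001 -1.   ] w 0.649 F [ 0.9 -0.3  0.6] q6 -0.05
 shift tool [ 0.0401 -0.0027 -0.0021] rows 2 per row [ 0.02   -0.0014 -0.0011]
 turn about tool x rad -0.0018 rows 1 other way 3.14
 shift after turn (tool) [ 0.0401 -0.0027 -0.0021] per row [ 0.02   -0.0014 -0.001 ]
eraser 0.58 4697 z [0.171 0.174 0.175] rect [654.1 -36.3  52.4  22.6 -79.3]
```

View pics/w2.png

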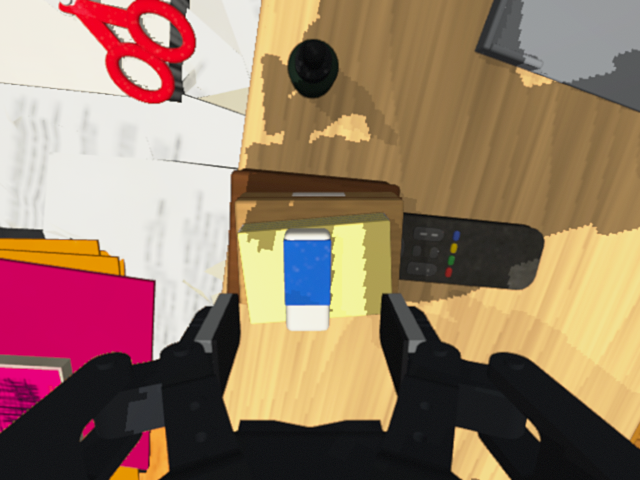

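{"api": "apply_moves", "payload": {
  "moves": [0.02, -0.0027, -0.0015, 0, -0.3, 0.015, 0, 0, 0, -0.3, 0.005, 0, 0, 0, -0.2, 0, 0, 0, 0, 0, 0, 0, 0, 0, 1, 0, 0, 0, 0, 1, 0, 0, 0, 0, 1, 0, 0, 0, 0, 1, 0, 0, 0, 0, 1, 0, 0, 0, 0, 1]
}}

```text
time: 5.77
tcp_pos: [0.6556, -0.0351, 0.1674]
ee_rot: [0.066, 0.705, 0.066, -0.703]
contact_force: [-1.3, 1.2, 6.8]
width: 0.232
```

```bash
python3 - <<'E'
from h import *
plan([0.6544,-0.0362,0.1655],10.7)
E
```

```text
t 5.77 tcp [ 0.6556 -0.0351  0.1674] jaw ang -169.3 down [ 0.003 -0.    -1.   ] w 0.232 F [-1.3  1.2  6.8] q6 -0.06
 shift tool [0.0019 0.0009 0.0013] rows 1 per row [0.0019 0.0009 0.0013]
 turn about tool x rad -0.0003 rows 1 other way 3.141
 shift after turn (tool) [0.0019 0.0009 0.0013] per row [0.0019 0.0009 0.0013]
```

{"api": "apply_moves", "payload": {
  "moves": [-0.001, 0, 0, 0, 1, -0.002, 0, 0, 0, 1, -0.004, 0, 0, 0, 1, -0.008, 0, 0, 0, 1, -0.01, 0, 0, 0, 1, -0.02, 0, 0, 0, 1, 0, 0, 0, 0, 1]
}}

```text
time: 6.35
tcp_pos: [0.6565, -0.0352, 0.2153]
ee_rot: [0.066, 0.706, 0.066, -0.702]
contact_force: [-0.3, 0.3, 0.6]
width: 0.234
```

```bash
python3 - <<'E'
from h import *
plan([0.4715,-0.3518,0.25],92)
m=camera_model('wrist');p,d=grab_frame('wrist'); cv2.imwrite('pics/w3.png',p[:,:,::-1])
for n in ["eraser","note_block"]:
    for r in models.regions_of(n,"wrist")[:2]:
        P,uv=pts(m,d,r['mask']); z=np.median(P[:,2]); k=abs(P[:,2]-z)<0.004
        print(n,round(r['score'],2),r['mask'].sum(),'z',np.round(np.percentile(P[:,2],[5,50,95]),3),'rect',rect(P[k]))
E
```

```text
t 6.35 tcp [ 0.6565 -0.0352  0.2153] jaw ang -169.3 down [ 0.006 -0.    -1.   ] w 0.234 F [-0.3  0.3  0.6] q6 -0.06
 shift tool [-0.0358  0.2768  0.2404] rows 10 per row [-0.0036  0.0277  0.024 ]
 turn about tool x rad -1.419 rows 12 other way 1.723
 shift after turn (tool) [-0.0358 -0.1958  0.3099] per row [-0.0036 -0.0196  0.031 ]
eraser 0.77 6808 z [0.219 0.221 0.223] rect [657.3 -36.6  51.8  22.4 -79.9]
note_block 0.9 9566 z [0.15  0.161 0.162] rect [649.1 -37.8  76.2  51.5  15.3]
```

View pics/w3.png

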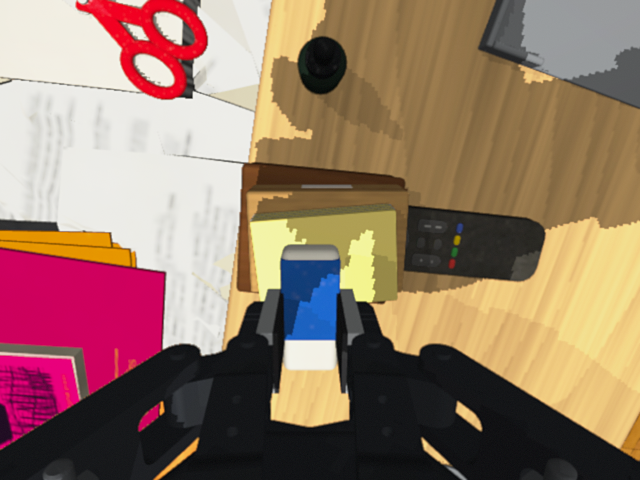

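{"api": "apply_moves", "payload": {
  "moves": [-0.0036, 0.0277, 0.024, 0, 1, -0.0036, 0.0277, 0.024, 0, 1, -0.0036, 0.0277, 0.024, 0, 1, -0.0036, 0.0277, 0.024, 0, 1, -0.0036, 0.0277, 0.024, 0, 1, -0.0036, 0.0277, 0.024, 0, 1, -0.0036, 0.0277, 0.024, 0, 1, -0.0036, 0.0277, 0.024, 0, 1, -0.0036, 0.0277, 0.024, 0, 1, -0.0036, 0.0277, 0.024, 0, 1, 0, 0, 0, -0.12, 1, 0, 0, 0, -0.12, 1, 0, 0, 0, -0.12, 1, 0, 0, 0, -0.12, 1, 0, 0, 0, -0.12, 1, 0, 0, 0, -0.12, 1, 0, 0, 0, -0.12, 1, 0, 0, 0, -0.12, 1, 0, 0, 0, -0.12, 1, 0, 0, 0, -0.12, 1]
}}

```text
time: 8.17
tcp_pos: [0.4695, -0.3515, 0.2457]
ee_rot: [-0.453, -0.543, -0.454, 0.543]
contact_force: [0.8, -0.2, -0.7]
width: 0.235
```

{"api": "apply_moves", "payload": {
  "moves": [0, 0, 0, -0.11, 1, 0, 0, 0, -0.11, 1, 0, 0, 0, 0, 1]
}}

```text
time: 8.42
tcp_pos: [0.4695, -0.3515, 0.2457]
ee_rot: [0.51, 0.49, 0.51, -0.49]
contact_force: [0.3, -0.4, -0.0]
width: 0.232
```

```bash
cat >> h.py <<'E'
def look(fn,names,cam='wrist',zp={}):
    m=camera_model(cam);p,d=grab_frame(cam); cv2.imwrite(f'pics/{fn}.png',p[:,:,::-1]); res={}
    for n in names:
        for r in models.regions_of(n,cam)[:2]:
            P,uv=pts(m,d,r['mask']); 
            if len(P)<50: continue
            z=np.median(P[:,2]); k=abs(P[:,2]-z)<0.004
            print(n,round(r['score'],2),r['mask'].sum(),'z',np.round(np.percentile(P[:,2],[5,50,95]),3),'rect',rect(P[k]),'all',rect(P[abs(P[:,2]-z)<0.02]))
E
python3 - <<'E'
from h import *
plan([0.4715,-0.3518,0.25],92)
look('w4',['tray_eraser','eraser'])
E
```

```text
t 8.42 tcp [ 0.4695 -0.3515  0.2457] jaw ang -87.7 down [-0.001  0.001 -1.   ] w 0.232 F [ 0.3 -0.4 -0. ] q6 1.92
 shift tool [-0.0043  0.002   0.0004] rows 1 per row [-0.0043  0.002   0.0004]
 turn about tool x rad 0.0052 rows 1 other way -3.136
 shift after turn (tool) [-0.0043  0.002   0.0003] per row [-0.0043  0.002   0.0003]
tray_eraser 0.6 5414 z [0.08  0.081 0.092] rect [ 467.6 -349.6   84.9   56.6    2.4] all [ 466.5 -349.6   87.    56.7    2.5]
eraser 0.55 6763 z [0.249 0.252 0.253] rect [ 471.4 -350.9   52.4   22.5    3. ] all [ 471.4 -350.9   52.4   22.5    3. ]
```

View pics/w4.png

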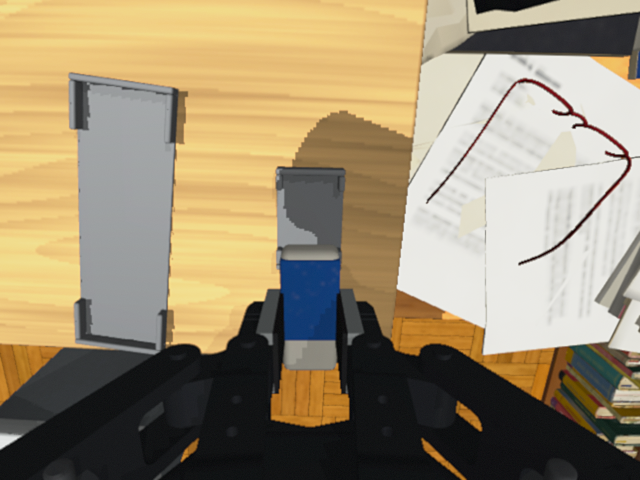

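```bash
cat >> h.py <<'E'
T={'tray_eraser':(72,43,48),'tray_block':(96,71,60),'tray_box':(112,82,68),'tray_remote':(213,66,143)}
def wire(name,x,y,a):
    L,W,g=T[name]; c,s=np.cos(np.radians(a)),np.sin(np.radians(a)); segs=[]
    def q(u,v,z): return [x+(c*u-s*v)/1000,y+(s*u+c*v)/1000,z]
    for (l,w,z) in ((L/2+5,W/2+5,.094),(L/2,W/2,.094),(L/2+5,W/2+5,.08)):
        for sx in(1,-1):
            segs.append((q(sx*l,w,z),q(sx*l,-w,z)))
            for sy in(1,-1): segs.append((q(sx*l,sy*w,z),q(sx*g/2,sy*w,z)))
    return segs
def overlay(img,m,segs,scale,off,col=(0,255,0)):
    for a,b in segs:
        pa,pb=[(proj(m,np.array(v))[0]-off)*scale for v in (a,b)]
        cv2.line(img,tuple(np.int32(np.round(pa*16))),tuple(np.int32(np.round(pb*16))),col,1,cv2.LINE_AA,4)
def crop(cam,box,scale,segs,fn):
    m=camera_model(cam);p,d=grab_frame(cam); u0,v0,u1,v1=box
    im=cv2.resize(p[v0:v1,u0:u1,::-1],None,fx=scale,fy=scale,interpolation=cv2.INTER_CUBIC)
    im2=im.copy(); overlay(im2,m,segs,scale,np.array([u0,v0])-0.5+0.5/scale)
    cv2.imwrite(f'pics/{fn}.png',np.hstack([im,im2]))
E
python3 - <<'E'
from h import *
m=camera_model('wrist')
print(onplane(m,[(277,168),(345,168)],.094), onplane(m,[(281,177),(340,177)],.094))
m=camera_model('top')
crop('wrist',(250,140,380,260),3,wire('tray_eraser',.4695,-.3505,2.4),'o1')
crop('top',(460,255,515,325),6,wire('tray_eraser',.4695,-.3505,2.4),'o2')
E
```

```text
[[ 0.50952347 -0.32519097  0.094     ]
 [ 0.51112408 -0.37602882  0.094     ]] [[ 0.50289485 -0.3282577   0.094     ]
 [ 0.50429273 -0.37264395  0.094     ]]
```

View pics/o1.png

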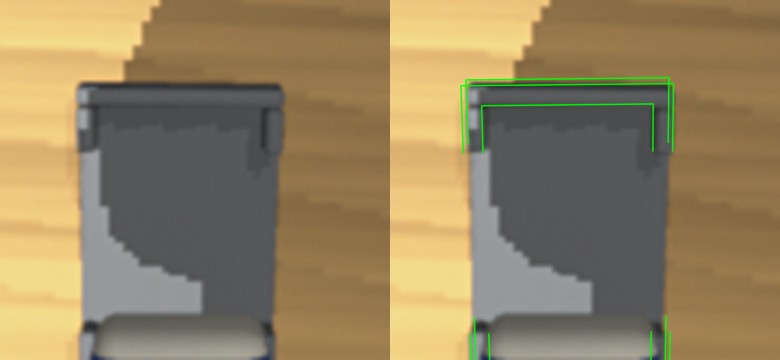

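View pics/o2.png

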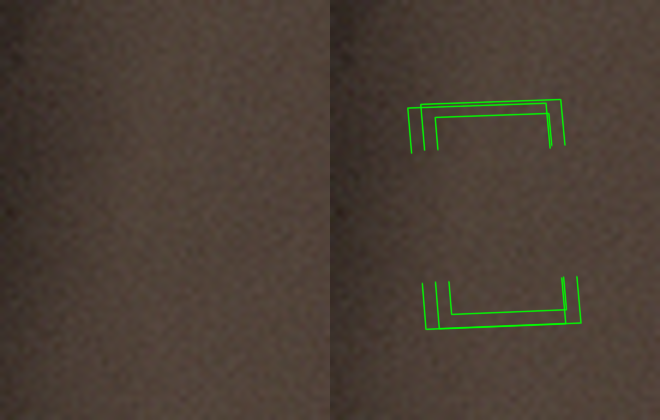

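{"api": "apply_moves", "payload": {
  "moves": [0.03, -0.0026, 0, 0, 1, 0.03, 0, 0, 0, 1, 0.03, 0, 0, 0, 1, 0.03, 0, 0, 0, 1, 0.018, 0, 0, 0, 1, 0.007, 0, 0, 0, 1, 0.005, 0, 0, 0, 1, 0.003, 0, 0, 0, 1, 0, 0, 0, 0, 1, 0, 0, 0, 0, 1]
}}

```text
time: 9.5
tcp_pos: [0.468, -0.3521, 0.0945]
ee_rot: [0.509, 0.491, 0.508, -0.491]
contact_force: [0.4, 0.7, -0.3]
width: 0.232
```

```bash
python3 - <<'E'
from h import *
plan([0.4688,-0.351,0.0885],92)
look('w5',['eraser'])
E
```

```text
t 9.5 tcp [ 0.468  -0.3521  0.0945] jaw ang -88.0 down [ 0.002 -0.001 -1.   ] w 0.232 F [ 0.4  0.7 -0.3] q6 1.92
 shift tool [ 0.006   0.0008 -0.0011] rows 1 per row [ 0.006   0.0008 -0.0011]
 turn about tool x rad 0.0003 rows 1 other way -3.141
 shift after turn (tool) [ 0.006   0.0008 -0.0011] per row [ 0.006   0.0008 -0.0011]
eraser 0.62 6867 z [0.098 0.101 0.102] rect [ 470.  -351.5   51.8   22.5    2.7] all [ 470.2 -352.4   52.2   24.3    2.7]
```

View pics/w5.png

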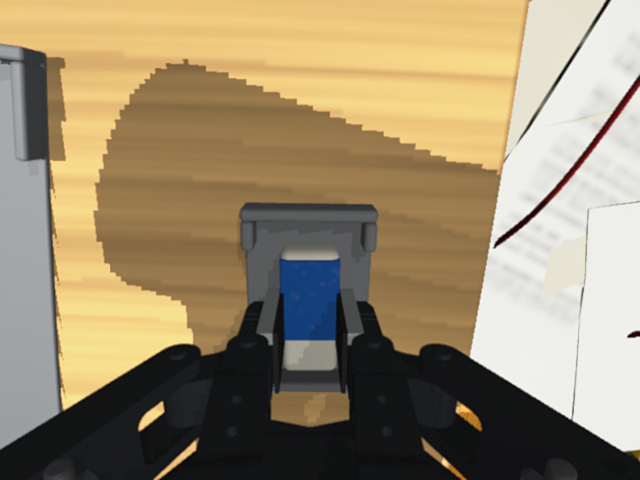

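{"api": "apply_moves", "payload": {
  "moves": [0.002, 0, 0, 0, 1, 0.002, 0, 0, 0, 1, 0.001, 0, 0, 0, 1, 0.001, 0, 0, 0, 1, 0, 0, 0, 0, 1, 0, 0, 0, 0, 1]
}}

```text
time: 10.1
tcp_pos: [0.4672, -0.3518, 0.0874]
ee_rot: [0.509, 0.491, 0.509, -0.491]
contact_force: [0.3, 1.0, 2.3]
width: 0.233
```

{"api": "apply_moves", "payload": {
  "moves": [0, 0, 0, 0, 0.4, 0, 0, 0, 0, 0.3, 0, 0, 0, 0, 0.2, 0, 0, 0, 0, 0.2, 0, 0, 0, 0, 0.2, -0.005, 0, 0, 0, 0.2, -0.02, 0, 0, 0, 0.2, -0.04, 0, 0, 0, 0, -0.04, 0, 0, 0, 0, -0.04, 0, 0, 0, -1, -0.04, 0, 0, 0, -1]
}}

```text
time: 11.02
tcp_pos: [0.4668, -0.3517, 0.2748]
ee_rot: [0.509, 0.491, 0.509, -0.491]
contact_force: [1.6, -0.3, 0.2]
width: 0.771
```

```bash
python3 - <<'E'
from h import *
look('w6',['eraser','tray_eraser'])
plan([0.649,-0.0375,0.30],105.5)
E
```

```text
eraser 0.74 1559 z [0.092 0.094 0.095] rect [ 469.4 -351.1   51.5   22.     1.5] all [ 469.4 -351.    51.5   22.     1.4]
tray_eraser 0.58 4264 z [0.08  0.082 0.093] rect [ 469.4 -350.1   82.1   53.6    2. ] all [ 469.  -350.1   82.8   53.9    1.7]
t 11.17 tcp [ 0.4687 -0.3526  0.277 ] jaw ang -88.0 down [ 0.007 -0.003 -1.   ] w 0.995 F [-0.   0.3 -1.5] q6 1.92
 shift tool [-0.0227  0.1915 -0.3084] rows 10 per row [-0.0023  0.0191 -0.0308]
 turn about tool x rad -0.2351 rows 2 other way 2.906
 shift after turn (tool) [-0.0227  0.258  -0.2555] per row [-0.0023  0.0258 -0.0255]
```

View pics/w6.png

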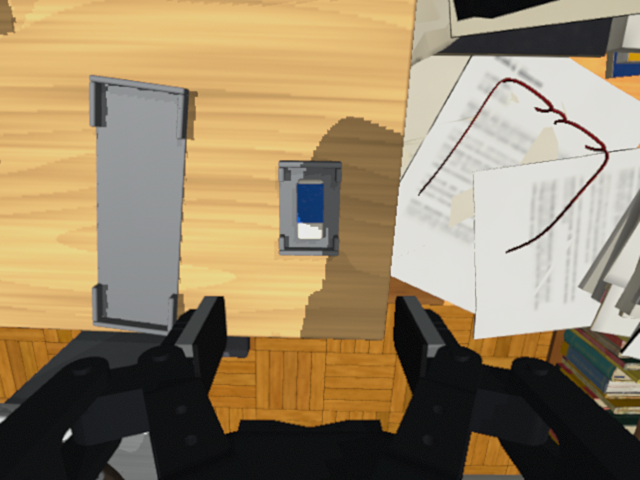

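{"api": "apply_moves", "payload": {
  "moves": [-0.0023, 0.0191, -0.0308, 0, -1, -0.0023, 0.0191, -0.0308, 0, -1, -0.0023, 0.0191, -0.0308, 0, -1, -0.0023, 0.0191, -0.0308, 0, -1, -0.0023, 0.0191, -0.0308, 0, -1, -0.0023, 0.0191, -0.0308, 0, -1, -0.0023, 0.0191, -0.0308, 0, -1, -0.0023, 0.0191, -0.0308, 0, -1, -0.0023, 0.0191, -0.0308, 0, -1, -0.0023, 0.0191, -0.0308, 0, -1, 0, 0, 0, -0.118, -1, 0, 0, 0, -0.118, -1, 0, 0, 0, 0, -1]
}}

```text
time: 12.25
tcp_pos: [0.6471, -0.0364, 0.2941]
ee_rot: [0.564, 0.425, 0.565, -0.426]
contact_force: [-0.2, 0.4, -0.0]
width: 0.999
```

```bash
python3 - <<'E'
from h import *
look('w7',['note_block','carton','remote','stand'])
plan([0.649,-0.0375,0.17],105.4)
E
```

```text
note_block 0.62 7201 z [0.16  0.161 0.162] rect [649.1 -37.4  76.3  51.1  15.4] all [649.2 -37.4  76.5  51.1  15.4]
carton 0.75 1961 z [0.122 0.141 0.142] rect [648.8 -41.7  91.8  61.8  11. ] all [649.  -41.2  91.9  62.5  10.5]
carton 0.53 10088 z [0.08  0.082 0.092] rect [512.6 207.  119.5  94.4 -11.3] all [511.1 207.2 123.3  94.4 -11.2]
remote 0.63 3996 z [0.094 0.095 0.097] rect [538.6 -45.   96.1  46.6   4.8] all [533.  -46.2 107.1  48.9   4.3]
stand 0.8 3934 z [0.111 0.113 0.114] rect [652.9 -36.  104.2  88.3   5.3] all [652.9 -36.  104.2  88.3   5.3]
t 12.5 tcp [ 0.647  -0.0378  0.2953] jaw ang -74.7 down [-0. -0. -1.] w 0.997 F [0.5 0.8 0.2] q6 1.6
 shift tool [0.1253 0.002  0.0003] rows 4 per row [0.0313 0.0005 0.0001]
 turn about tool x rad -0.001 rows 1 other way 3.141
 shift after turn (tool) [0.1253 0.002  0.0003] per row [0.0313 0.0005 0.0001]
```

View pics/w7.png

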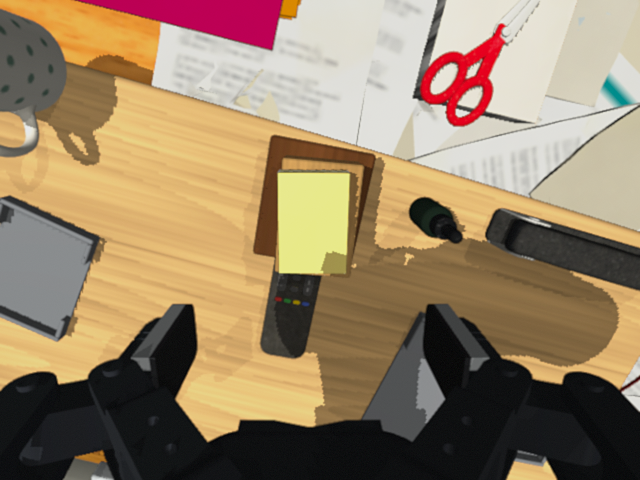

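{"api": "apply_moves", "payload": {
  "moves": [0.035, 0.002, 0, 0, -0.7, 0.035, 0, 0, 0, -0.7, 0.035, 0, 0, 0, -0.7, 0.02, 0, 0, 0, -0.7, 0.01, 0, 0, 0, -0.7, 0.01, 0, 0, 0, -0.7, 0.005, 0, 0, 0, -0.7, 0, 0, 0, 0, -0.7, 0, 0, 0, 0, -0.7]
}}

```text
time: 13.25
tcp_pos: [0.6499, -0.0368, 0.1465]
ee_rot: [0.563, 0.428, 0.562, -0.427]
contact_force: [0.2, 0.0, -0.1]
width: 0.849
```

```bash
python3 - <<'E'
from h import *
look('w8',['note_block'])
plan([0.649,-0.0375,0.146],105.4)
E
```

```text
note_block 0.75 27597 z [0.155 0.161 0.162] rect [649.  -37.6  77.1  51.4  15.4] all [649.6 -39.5  77.2  55.5  15.5]
t 13.35 tcp [ 0.65   -0.0367  0.1468] jaw ang -74.5 down [ 0.002  0.    -1.   ] w 0.846 F [-0.5 -0.1 -0.3] q6 1.6
 shift tool [ 0.0008 -0.0012  0.0005] rows 1 per row [ 0.0008 -0.0012  0.0005]
 turn about tool x rad 0.0024 rows 1 other way -3.139
 shift after turn (tool) [ 0.0008 -0.0012  0.0005] per row [ 0.0008 -0.0012  0.0005]
```

View pics/w8.png

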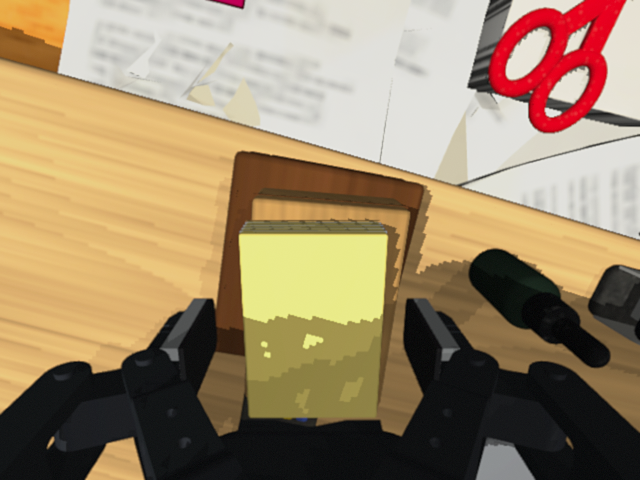

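{"api": "apply_moves", "payload": {
  "moves": [0, 0, 0, 0, 0, 0, 0, 0, 0, 0.5, 0, 0, 0, 0, 1, 0, 0, 0, 0, 1, 0, 0, 0, 0, 1, 0, 0, 0, 0, 1, 0, 0, 0, 0, 1]
}}

```text
time: 13.93
tcp_pos: [0.6499, -0.0367, 0.1466]
ee_rot: [0.564, 0.428, 0.563, -0.427]
contact_force: [0.0, 0.1, 6.0]
width: 0.58
```

```bash
python3 - <<'E'
from h import *
plan([0.649,-0.0375,0.146],105.4)
E
```

```text
t 13.93 tcp [ 0.6499 -0.0367  0.1466] jaw ang -74.4 down [ 0.002  0.    -1.   ] w 0.58 F [0.  0.1 6. ] q6 1.6
 shift tool [ 0.0006 -0.0011  0.0006] rows 1 per row [ 0.0006 -0.0011  0.0006]
 turn about tool x rad 0.0027 rows 1 other way -3.139
 shift after turn (tool) [ 0.0006 -0.0011  0.0006] per row [ 0.0006 -0.0011  0.0006]
```

{"api": "apply_moves", "payload": {
  "moves": [-0.002, 0, 0, 0, 1, -0.003, 0, 0, 0, 1, -0.006, 0, 0, 0, 1, -0.012, 0, 0, 0, 1, -0.03, 0, 0, 0, 1, -0.03, 0, 0, 0, 1, -0.03, 0, 0, 0, 1]
}}

```text
time: 14.52
tcp_pos: [0.649, -0.0368, 0.2604]
ee_rot: [0.563, 0.428, 0.563, -0.428]
contact_force: [0.5, -0.2, -0.8]
width: 0.576
```

```bash
python3 - <<'E'
from h import *
plan([0.4977,0.3518,0.26],82)
look('w9',['note_block','carton'])
E
```

```text
t 14.52 tcp [ 0.649  -0.0368  0.2604] jaw ang -74.5 down [-0. -0. -1.] w 0.576 F [ 0.5 -0.2 -0.8] q6 1.6
 shift tool [ 3.00e-04 -4.16e-02 -4.15e-01] rows 11 per row [ 0.     -0.0038 -0.0377]
 turn about tool x rad 0.411 rows 4 other way -2.731
 shift after turn (tool) [ 3.000e-04 -2.039e-01 -3.638e-01] per row [ 0.     -0.0185 -0.0331]
note_block 0.73 27121 z [0.27  0.275 0.276] rect [648.  -36.6  77.1  51.3  15.9] all [647.9 -36.6  77.1  51.4  15.8]
carton 0.67 4999 z [0.133 0.141 0.142] rect [675.6 -36.2  62.1  37.3 -78.9] all [675.7 -36.2  62.1  37.5 -78.9]
```

View pics/w9.png

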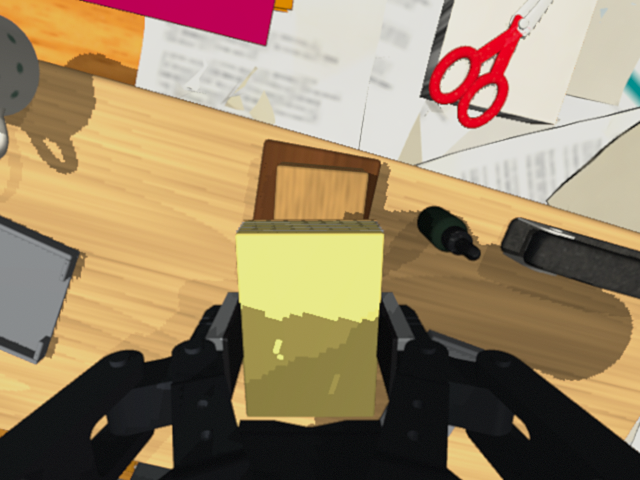

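{"api": "apply_moves", "payload": {
  "moves": [0, -0.0097, -0.0363, 0, 1, 0, -0.0097, -0.0363, 0, 1, 0, -0.0097, -0.0363, 0, 1, 0, -0.0097, -0.0363, 0, 1, 0, -0.0097, -0.0363, 0, 1, 0, -0.0097, -0.0363, 0, 1, 0, -0.0097, -0.0363, 0, 1, 0, -0.0097, -0.0363, 0, 1, 0, -0.0097, -0.0363, 0, 1, 0, -0.0097, -0.0363, 0, 1, 0, -0.0097, -0.0363, 0, 1, 0, -0.0097, -0.0363, 0, 1, 0, 0, 0, 0.103, 1, 0, 0, 0, 0.103, 1, 0, 0, 0, 0.103, 1, 0, 0, 0, 0.103, 1, 0, 0, 0, 0, 1]
}}

```text
time: 16.08
tcp_pos: [0.4199, 0.3516, 0.2578]
ee_rot: [-0.463, -0.535, -0.462, 0.535]
contact_force: [-0.1, -0.4, -0.8]
width: 0.582
```

```bash
python3 - <<'E'
from h import *
look('w10',['note_block','tray_block','tray_box'])
plan([0.4977,0.3518,0.26],82)
E
```

```text
note_block 0.71 27311 z [0.267 0.272 0.273] rect [418.9 352.3  77.   51.3  -8.2] all [419.  352.3  77.2  51.4  -8.1]
tray_block 0.81 15027 z [0.08  0.081 0.092] rect [496.5 352.8  99.8  83.   -7.7] all [497.6 352.3 108.3  83.7  -7.7]
tray_box 0.97 18957 z [0.08  0.081 0.092] rect [505.6 204.6 116.1 101.1 -11.1] all [505.6 204.6 116.1 101.1 -11.1]
t 16.28 tcp [0.4203 0.3515 0.2581] jaw ang -97.9 down [-0. -0. -1.] w 0.583 F [ 0.5 -1.  -0. ] q6 0.38
 shift tool [-0.0019  0.0766 -0.0109] rows 2 per row [-0.0009  0.0383 -0.0055]
 turn about tool x rad 0.0016 rows 1 other way -3.14
 shift after turn (tool) [-0.0019  0.0766 -0.011 ] per row [-0.0009  0.0383 -0.0055]
```

View pics/w10.png

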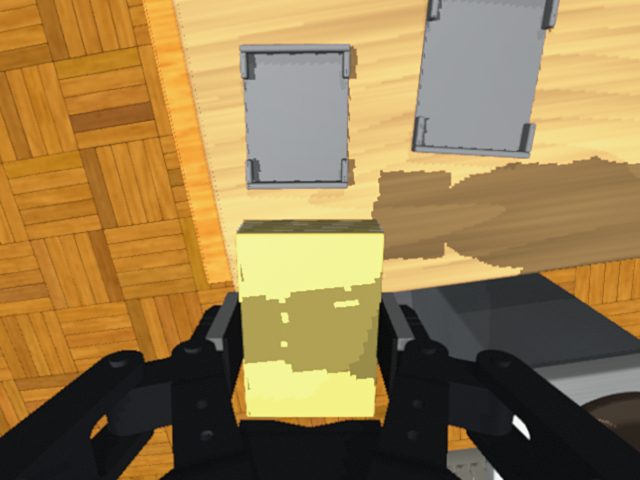

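{"api": "apply_moves", "payload": {
  "moves": [0, 0.0389, -0.0054, 0, 1, 0, 0.0389, -0.0054, 0, 1, 0.03, 0, 0, 0, 1, 0.035, 0, 0, 0, 1, 0.035, 0, 0, 0, 1, 0.03, 0, 0, 0, 1, 0.02, 0, 0, 0, 1, 0.01, 0, 0, 0, 1, 0.003, 0, 0, 0, 1, 0, 0, 0, 0, 1, 0, 0, 0, 0, 1]
}}

```text
time: 17.2
tcp_pos: [0.4996, 0.3522, 0.0967]
ee_rot: [0.464, 0.534, 0.464, -0.533]
contact_force: [0.1, 0.2, 0.2]
width: 0.581
```

```bash
python3 - <<'E'
from h import *
look('w11',['note_block','tray_block'])
plan([0.4977,0.3518,0.087],82)
E
```

```text
note_block 0.79 27372 z [0.106 0.111 0.112] rect [498.6 352.9  77.4  51.4  -7.7] all [490.7 354.7  94.4  54.3  -9.6]
t 17.35 tcp [0.4995 0.3523 0.097 ] jaw ang -98.0 down [ 0.002  0.002 -1.   ] w 0.581 F [ 0.5 -1.3 -0.4] q6 0.5
 shift tool [ 0.01   -0.0018  0.0008] rows 1 per row [ 0.01   -0.0018  0.0008]
 turn about tool x rad -0.0007 rows 1 other way 3.141
 shift after turn (tool) [ 0.01   -0.0018  0.0007] per row [ 0.01   -0.0018  0.0007]
```

View pics/w11.png

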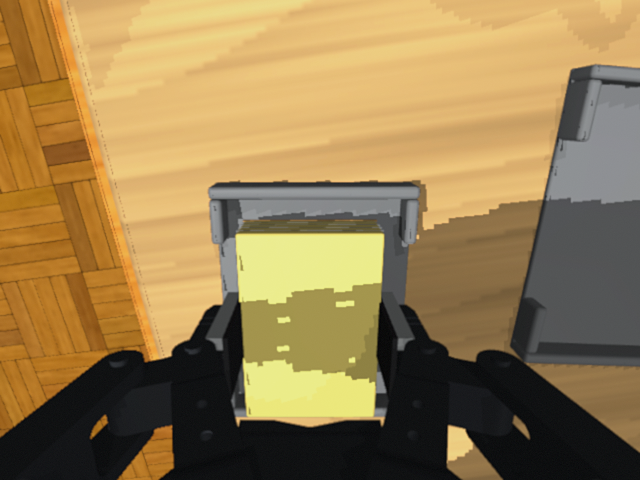

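{"api": "apply_moves", "payload": {
  "moves": [0.004, -0.001, 0, 0, 1, 0.003, 0, 0, 0, 1, 0.002, 0, 0, 0, 1, 0.001, 0, 0, 0, 1, 0, 0, 0, 0, 1, 0, 0, 0, 0, 1]
}}

```text
time: 17.85
tcp_pos: [0.4978, 0.3517, 0.0866]
ee_rot: [0.464, 0.534, 0.464, -0.534]
contact_force: [-4.5, -2.0, 11.8]
width: 0.583
```

{"api": "apply_moves", "payload": {
  "moves": [-0.001, 0, 0, 0, 1, 0, 0, 0, 0, -0.25, 0, 0, 0, 0, -0.4, 0, 0, 0, 0, -0.5, 0, 0, 0, 0, -0.5, -0.003, 0, 0, 0, -0.5, -0.01, 0, 0, 0, -0.5, -0.03, 0, 0, 0, -0.5, -0.04, 0, 0, 0, -1, -0.04, 0, 0, 0, -1, -0.04, 0, 0, 0, -1, -0.02, 0, 0, 0, -1]
}}

```text
time: 18.85
tcp_pos: [0.4993, 0.3524, 0.2762]
ee_rot: [0.464, 0.536, 0.464, -0.531]
contact_force: [1.3, 0.1, 0.3]
width: 0.998
```

```bash
python3 - <<'E'
from h import *
look('w12',['note_block','tray_block'])
plan([0.649,-0.0415,0.29],100.7)
E
```

```text
note_block 0.73 5557 z [0.1   0.101 0.102] rect [497.2 352.8  75.8  50.9  -7.9] all [497.4 352.3  77.7  54.4 -10.4]
tray_block 0.81 5808 z [0.08  0.082 0.093] rect [493.9 351.9 112.8  84.8  -7.7] all [493.8 351.9 113.1  84.9  -7.7]
t 19.0 tcp [0.4986 0.3523 0.2728] jaw ang -98.1 down [ 0.003  0.004 -1.   ] w 0.999 F [-0.3  0.6 -0.6] q6 0.49
 shift tool [-0.0184  0.2043  0.3687] rows 11 per row [-0.0017  0.0186  0.0335]
 turn about tool x rad -0.3275 rows 3 other way 2.814
 shift after turn (tool) [-0.0184  0.0748  0.4149] per row [-0.0017  0.0068  0.0377]
```

View pics/w12.png

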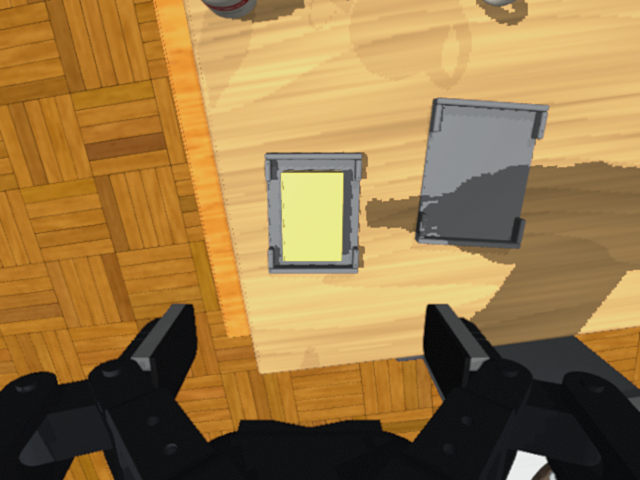

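{"api": "apply_moves", "payload": {
  "moves": [-0.0025, 0.0186, 0.0335, 0, -1, -0.0025, 0.0186, 0.0335, 0, -1, -0.0025, 0.0186, 0.0335, 0, -1, -0.0025, 0.0186, 0.0335, 0, -1, -0.0025, 0.0186, 0.0335, 0, -1, -0.0025, 0.0186, 0.0335, 0, -1, -0.0025, 0.0186, 0.0335, 0, -1, -0.0025, 0.0186, 0.0335, 0, -1, -0.0025, 0.0186, 0.0335, 0, -1, -0.0025, 0.0186, 0.0335, 0, -1, -0.0025, 0.0186, 0.0335, 0, -1, 0, 0, 0, -0.109, -1, 0, 0, 0, -0.109, -1, 0, 0, 0, -0.109, -1, 0, 0, 0, 0, -1]
}}

```text
time: 20.25
tcp_pos: [0.6483, -0.0425, 0.2956]
ee_rot: [0.545, 0.45, 0.546, -0.451]
contact_force: [-0.0, 0.3, 0.2]
width: 0.996
```

```bash
python3 - <<'E'
from h import *
look('w13',['carton','stand','remote'])
plan([0.649,-0.0415,0.125],100.7)
E
```

```text
carton 0.86 9259 z [0.14  0.141 0.142] rect [648.5 -41.4  92.2  62.1  10.7] all [648.6 -41.5  92.3  62.4  10.7]
carton 0.51 84 z [0.08  0.083 0.087] rect [ 509.1 -335.    24.8    2.8  -85. ] all [ 509.4 -334.9   24.8    3.5  -85. ]
stand 0.78 4046 z [0.111 0.113 0.114] rect [652.9 -35.9 104.   88.3   5.2] all [652.9 -35.9 104.   88.3   5.2]
stand 0.55 9246 z [0.14  0.141 0.142] rect [648.5 -41.4  92.2  62.1  10.7] all [648.6 -41.5  92.3  62.4  10.7]
remote 0.98 3934 z [0.094 0.095 0.097] rect [538.4 -45.   94.6  46.6   4.9] all [538.2 -45.5  94.3  48.5   6.2]
t 20.45 tcp [ 0.6486 -0.0417  0.2965] jaw ang -79.5 down [-0.001 -0.    -1.   ] w 1.0 F [-0.4 -0.   0.6] q6 1.52
 shift tool [ 1.715e-01  6.000e-04 -1.000e-04] rows 5 per row [ 0.0343  0.0001 -0.    ]
 turn about tool x rad -0.0033 rows 1 other way 3.138
 shift after turn (tool) [ 1.715e-01  6.000e-04 -1.000e-04] per row [ 0.0343  0.0001 -0.    ]
```

View pics/w13.png

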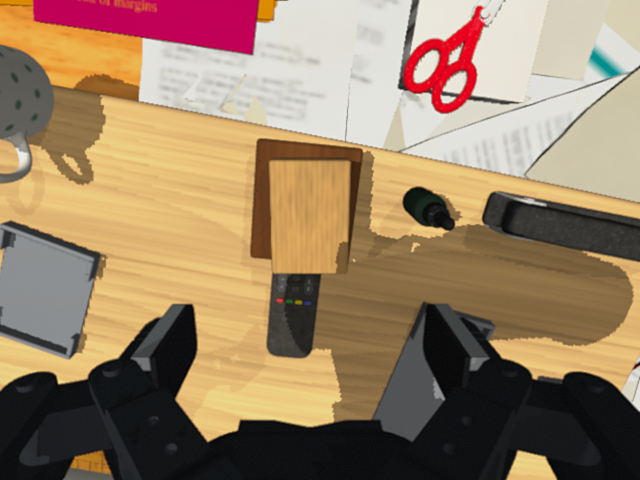

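{"api": "apply_moves", "payload": {
  "moves": [0.035, 0.0005, 0, 0, -1, 0.035, 0, 0, 0, -1, 0.035, 0, 0, 0, -1, 0.035, 0, 0, 0, -1, 0.02, 0, 0, 0, -1, 0.01, 0, 0, 0, -1, 0.006, 0, 0, 0, -1, 0, 0, 0, 0, -1, 0, 0, 0, 0, -1]
}}

```text
time: 21.2
tcp_pos: [0.6502, -0.0416, 0.1221]
ee_rot: [0.545, 0.452, 0.544, -0.451]
contact_force: [0.3, 0.2, 2.0]
width: 0.995
```

```bash
python3 - <<'E'
from h import *
look('w14',['carton'])
plan([0.6486,-0.0415,0.1205],100.7)
E
```

```text
carton 0.7 38589 z [0.136 0.141 0.142] rect [651.4 -41.   86.9  62.6  10.8] all [651.5 -41.   87.   62.6  10.7]
t 21.3 tcp [ 0.6504 -0.0416  0.1227] jaw ang -79.3 down [ 0.003  0.    -1.   ] w 1.004 F [ 0.3 -0.2  0.7] q6 1.52
 shift tool [ 0.0022 -0.0018 -0.0004] rows 1 per row [ 0.0022 -0.0018 -0.0004]
 turn about tool x rad -0.0005 rows 1 other way 3.141
 shift after turn (tool) [ 0.0022 -0.0018 -0.0004] per row [ 0.0022 -0.0018 -0.0004]
```

View pics/w14.png

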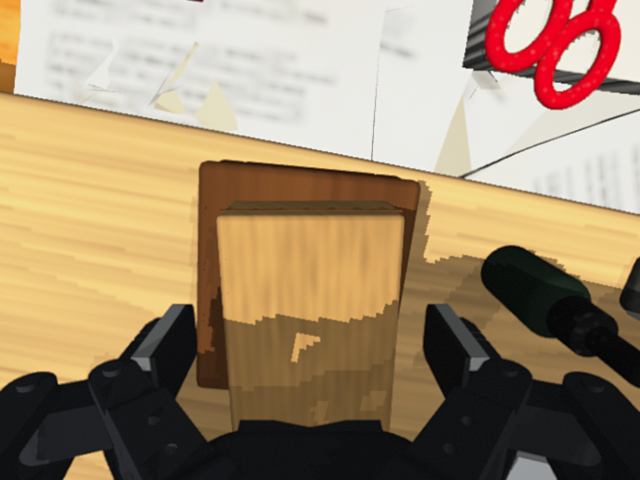

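{"api": "apply_moves", "payload": {
  "moves": [0.001, -0.0015, 0, 0, -0.7, 0, 0, 0, 0, 0, 0, 0, 0, 0, 1, 0, 0, 0, 0, 1, 0, 0, 0, 0, 1, 0, 0, 0, 0, 1, 0, 0, 0, 0, 1]
}}

```text
time: 21.88
tcp_pos: [0.6483, -0.042, 0.1211]
ee_rot: [0.545, 0.452, 0.544, -0.451]
contact_force: [-1.6, 0.7, 7.6]
width: 0.708
```

{"api": "apply_moves", "payload": {
  "moves": [-0.002, 0, 0, 0, 1, -0.003, 0, 0, 0, 1, -0.006, 0, 0, 0, 1, -0.012, 0, 0, 0, 1, -0.03, 0, 0, 0, 1, -0.03, 0, 0, 0, 1, -0.04, 0, 0, 0, 1, -0.03, 0, 0, 0, 1]
}}

```text
time: 22.55
tcp_pos: [0.6481, -0.0423, 0.277]
ee_rot: [0.545, 0.452, 0.544, -0.451]
contact_force: [0.3, 0.3, -0.9]
width: 0.709
```

```bash
python3 - <<'E'
from h import *
look('w15',['carton','stand'])
plan([0.42,0.2075,0.27],78.8)
E
```

```text
carton 0.74 39798 z [0.292 0.297 0.298] rect [650.9 -41.3  88.1  62.4  10.7] all [651.  -42.1  88.5  64.1  11.1]
stand 0.76 5440 z [0.112 0.113 0.114] rect [686.1 -32.   89.4  41.3 -80.4] all [686.1 -32.   89.4  41.3 -80.4]
t 22.7 tcp [ 0.6492 -0.042   0.2773] jaw ang -79.3 down [ 0.007  0.001 -1.   ] w 0.715 F [-0.2  0.5 -1.3] q6 1.52
 shift tool [ 0.006  -0.179  -0.2877] rows 9 per row [ 0.0007 -0.0199 -0.032 ]
 turn about tool x rad 0.3818 rows 4 other way -2.76
 shift after turn (tool) [ 0.006  -0.2733 -0.2002] per row [ 0.0007 -0.0304 -0.0222]
```

View pics/w15.png

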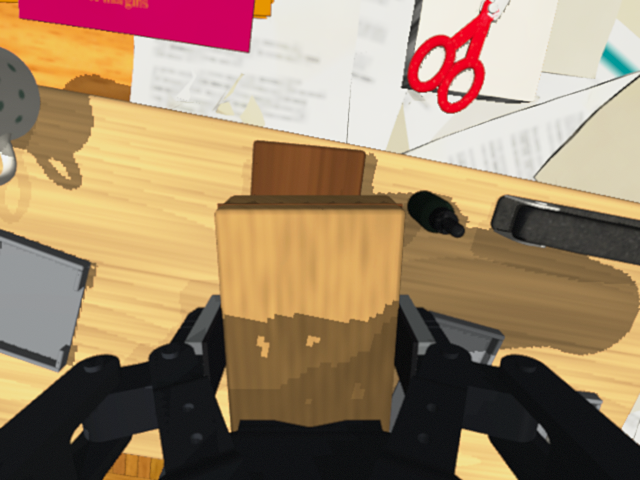

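{"api": "apply_moves", "payload": {
  "moves": [0, -0.0208, -0.0293, 0, 1, 0, -0.0208, -0.0293, 0, 1, 0, -0.0208, -0.0293, 0, 1, 0, -0.0208, -0.0293, 0, 1, 0, -0.0208, -0.0293, 0, 1, 0, -0.0208, -0.0293, 0, 1, 0, -0.0208, -0.0293, 0, 1, 0, -0.0208, -0.0293, 0, 1, 0, -0.0208, -0.0293, 0, 1, 0, -0.0208, -0.0293, 0, 1, 0, 0, 0, 0.0954, 1, 0, 0, 0, 0.0954, 1, 0, 0, 0, 0.0954, 1, 0, 0, 0, 0.0954, 1, 0, 0, 0, 0, 1]
}}

```text
time: 23.95
tcp_pos: [0.3886, 0.2071, 0.2724]
ee_rot: [-0.448, -0.547, -0.448, 0.548]
contact_force: [-0.6, -0.8, -1.6]
width: 0.707
```

```bash
python3 - <<'E'
from h import *
look('w16',['carton','tray_box'])
plan([0.5075,0.2075,0.27],78.8)
E
```

```text
carton 0.95 39802 z [0.288 0.292 0.293] rect [391.6 207.   87.5  62.8 -11.3] all [391.7 207.2  87.7  63.5 -11.3]
tray_box 0.85 16359 z [0.08  0.081 0.092] rect [505.1 209.5 101.8  94.8 -11. ] all [502.4 209.5 106.2  94.8 -11.7]
t 24.1 tcp [0.3889 0.2071 0.2726] jaw ang -101.0 down [-0. -0. -1.] w 0.707 F [ 0.1  0.  -0.9] q6 0.44
 shift tool [ 0.0025  0.1163 -0.0231] rows 3 per row [ 0.0008  0.0388 -0.0077]
 turn about tool x rad 0.0031 rows 1 other way -3.138
 shift after turn (tool) [ 0.0025  0.1162 -0.0234] per row [ 0.0008  0.0387 -0.0078]
```

View pics/w16.png

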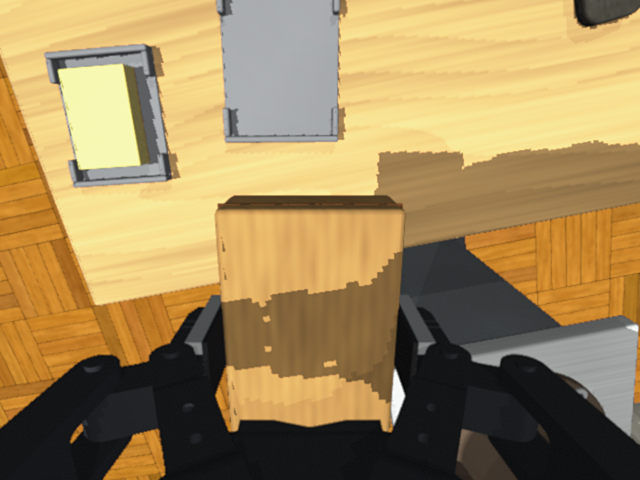

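{"api": "apply_moves", "payload": {
  "moves": [0, 0.02, 0, 0, 1, 0, 0.02, 0, 0, 1, 0, 0, 0, 0, 1]
}}

```text
time: 24.35
tcp_pos: [0.4305, 0.1994, 0.2724]
ee_rot: [-0.45, -0.546, -0.449, 0.546]
contact_force: [0.1, 1.4, -1.7]
width: 0.709
```

```bash
python3 - <<'E'
from h import *
look('w17',['carton','tray_box'])
plan([0.5075,0.2075,0.27],78.8)
crop('wrist',(190,0,400,240),1.8,wire('tray_box',.510,.2075,-11.2),'o3')
E
```

```text
carton 0.65 40032 z [0.287 0.292 0.293] rect [433.3 199.4  87.9  62.5 -11. ] all [433.3 199.2  88.   62.8 -11. ]
t 24.5 tcp [0.4282 0.1992 0.2724] jaw ang -101.2 down [-0.001 -0.001 -1.   ] w 0.71 F [ 0.2  0.4 -1.2] q6 0.52
 shift tool [ 0.0023  0.0762 -0.0235] rows 2 per row [ 0.0011  0.0381 -0.0117]
 turn about tool x rad 0.0006 rows 1 other way -3.141
 shift after turn (tool) [ 0.0023  0.0762 -0.0235] per row [ 0.0011  0.0381 -0.0118]
```

View pics/o3.png

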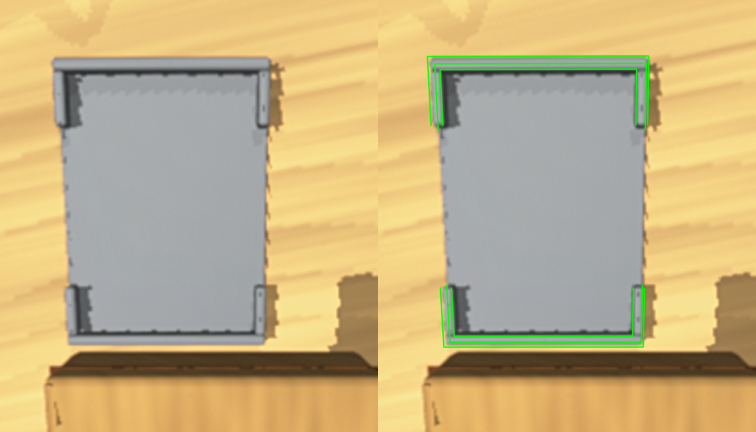

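{"api": "apply_moves", "payload": {
  "moves": [0, 0.0389, -0.0118, 0, 1, 0, 0.0388, -0.0118, 0, 1, 0.03, 0, 0, 0, 1, 0.035, 0, 0, 0, 1, 0.035, 0, 0, 0, 1, 0.035, 0, 0, 0, 1, 0.02, 0, 0, 0, 1, 0.012, 0, 0, 0, 1, 0.005, 0, 0, 0, 1, 0, 0, 0, 0, 1, 0, 0, 0, 0, 1]
}}

```text
time: 25.47
tcp_pos: [0.5094, 0.2081, 0.1016]
ee_rot: [0.449, 0.546, 0.449, -0.546]
contact_force: [-0.3, 0.5, -0.7]
width: 0.71
```

```bash
python3 - <<'E'
from h import *
look('w18',['carton'])
plan([0.509,0.2073,0.0893],78.8)
E
```

```text
carton 0.94 39891 z [0.117 0.122 0.123] rect [512.5 208.2  87.5  62.5 -11.1] all [512.8 209.4  87.5  65.1 -11.1]
t 25.57 tcp [0.5098 0.2083 0.1022] jaw ang -101.2 down [ 0.002  0.001 -1.   ] w 0.711 F [ 0.2  0.7 -1.3] q6 0.63
 shift tool [ 0.0129 -0.0006  0.0012] rows 1 per row [ 0.0129 -0.0006  0.0012]
 turn about tool x rad 0.0007 rows 1 other way -3.141
 shift after turn (tool) [ 0.0129 -0.0006  0.0012] per row [ 0.0129 -0.0006  0.0012]
```

View pics/w18.png

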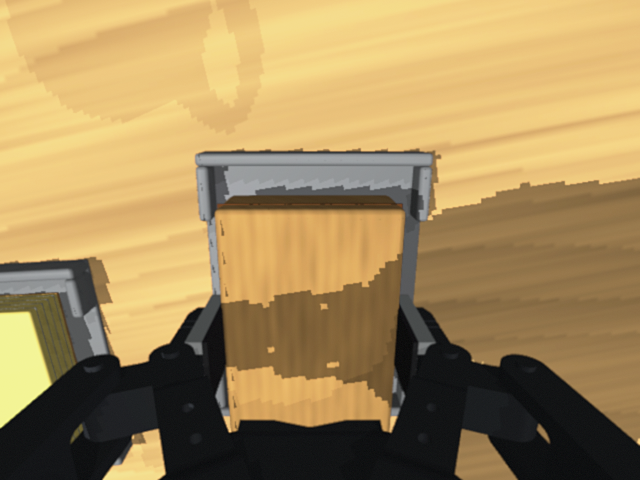

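{"api": "apply_moves", "payload": {
  "moves": [0.005, 0, 0, 0, 1, 0.003, 0, 0, 0, 1, 0.002, 0, 0, 0, 1, 0.001, 0, 0, 0, 1, 0.001, 0, 0, 0, 1, 0, 0, 0, 0, 1, 0, 0, 0, 0, 1]
}}

```text
time: 26.15
tcp_pos: [0.5092, 0.2076, 0.0891]
ee_rot: [0.449, 0.546, 0.449, -0.546]
contact_force: [-1.8, -0.5, 3.3]
width: 0.709
```

{"api": "apply_moves", "payload": {
  "moves": [0, 0, 0, 0, -0.5, 0, 0, 0, 0, -0.7, 0, 0, 0, 0, -0.9, 0, 0, 0, 0, -1, 0, 0, 0, 0, -1, -0.003, 0, 0, 0, -1, -0.01, 0, 0, 0, -1, -0.03, 0, 0, 0, -1, -0.04, 0, 0, 0, -1, -0.04, 0, 0, 0, -1, -0.04, 0, 0, 0, -1, -0.02, 0, 0, 0, -1]
}}

```text
time: 27.15
tcp_pos: [0.5107, 0.2081, 0.2785]
ee_rot: [0.449, 0.549, 0.449, -0.544]
contact_force: [0.7, 1.2, -0.0]
width: 0.998
```

```bash
python3 - <<'E'
from h import *
look('w19',['carton','tray_box'])
plan([0.535,-0.0455,0.28],95)
E
```

```text
carton 0.6 8344 z [0.108 0.109 0.11 ] rect [510.1 208.3  91.4  62.2 -11.1] all [510.2 208.3  91.7  62.2 -11.1]
carton 0.18 8727 z [0.085 0.095 0.097] rect [546.1 -43.9 110.2  47.6   5.1] all [543.7 -44.3 117.   75.1   6.3]
tray_box 0.95 6170 z [0.08  0.082 0.093] rect [507.4 208.1 116.9  94.5 -11.2] all [510.1 207.6 122.3  94.6 -11.2]
tray_box 0.37 4385 z [0.08  0.082 0.093] rect [499.3 352.2 105.3  88.  -11.1] all [497.3 355.2 106.2  89.   -8.1]
t 27.3 tcp [0.5099 0.2082 0.2751] jaw ang -101.2 down [ 0.004  0.003 -1.   ] w 0.998 F [-1.  -0.4 -0.7] q6 0.63
 shift tool [-0.0057  0.0739  0.244 ] rows 7 per row [-0.0008  0.0106  0.0349]
 turn about tool x rad -0.2826 rows 3 other way 2.859
 shift after turn (tool) [-0.0057  0.0029  0.2549] per row [-0.0008  0.0004  0.0364]
```

View pics/w19.png

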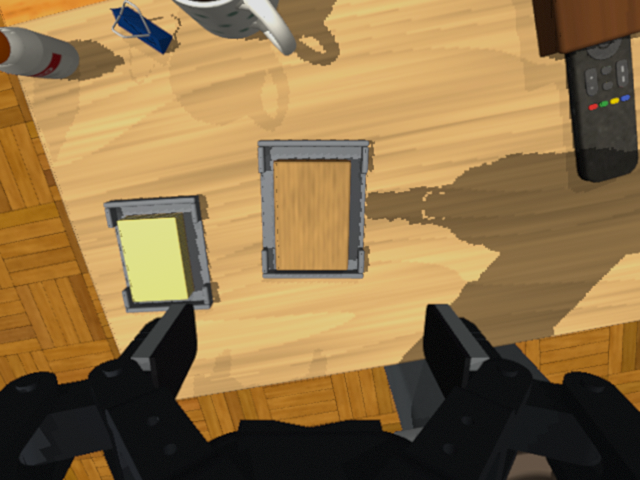

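{"api": "apply_moves", "payload": {
  "moves": [-0.001, 0.0106, 0.0349, 0, -1, -0.001, 0.0106, 0.0349, 0, -1, -0.001, 0.0106, 0.0349, 0, -1, -0.001, 0.0106, 0.0349, 0, -1, -0.001, 0.0106, 0.0349, 0, -1, -0.001, 0.0106, 0.0349, 0, -1, -0.001, 0.0106, 0.0349, 0, -1, 0, 0, 0, -0.094, -1, 0, 0, 0, -0.094, -1, 0, 0, 0, -0.094, -1, 0, 0, 0, 0, -1]
}}

```text
time: 28.22
tcp_pos: [0.5339, -0.0469, 0.278]
ee_rot: [0.522, 0.477, 0.522, -0.478]
contact_force: [0.2, -0.0, -0.4]
width: 1.002
```

```bash
python3 - <<'E'
from h import *
look('w20',['remote','stand','tray_remote'])
plan([0.567,-0.043,0.083],95.1)
E
```

```text
remote 0.57 6942 z [0.094 0.095 0.097] rect [545.9 -44.4 109.3  46.6   4.9] all [542.6 -45.2 115.9  47.6   4.9]
stand 0.86 15600 z [0.112 0.113 0.114] rect [645.8 -36.7  89.3  88.6   5.2] all [645.8 -36.7  89.3  88.6   5.2]
tray_remote 0.88 13085 z [0.08  0.081 0.092] rect [ 458.  -198.7  222.    76.9   -6.1] all [ 456.7 -202.4  223.9   85.1   -6.1]
tray_remote 0.5 212 z [0.082 0.086 0.094] rect [671.9 206.4  20.3   3.1 -38. ] all [672.2 207.   20.4   4.4 -44.2]
t 28.42 tcp [ 0.5343 -0.0462  0.2785] jaw ang -85.2 down [-0.001 -0.    -1.   ] w 1.0 F [0.3 0.1 0.5] q6 1.38
 shift tool [ 0.1955  0.0329 -0.0005] rows 5 per row [ 0.0391  0.0066 -0.0001]
 turn about tool x rad -0.0048 rows 1 other way 3.137
 shift after turn (tool) [ 0.1955  0.033  -0.0003] per row [ 0.0391  0.0066 -0.0001]
```

View pics/w20.png

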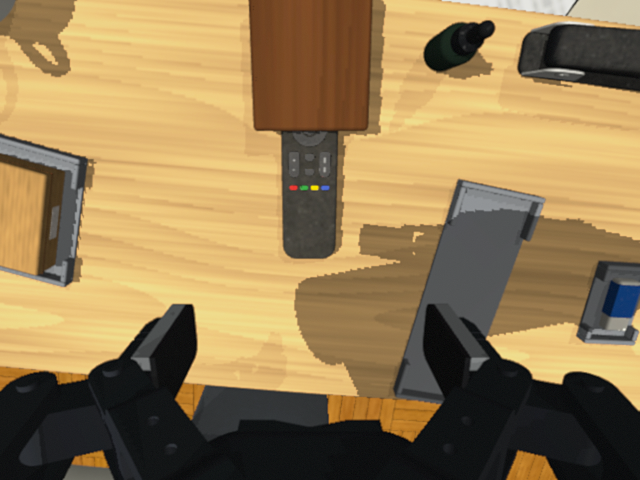

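{"api": "apply_moves", "payload": {
  "moves": [0.03, 0.016, -0.0005, 0, -0.5, 0.03, 0.016, -0.0004, 0, -0.5, 0.035, 0, 0, 0, -0.5, 0.035, 0, 0, 0, -0.5, 0.03, 0, 0, 0, -0.5, 0.02, 0, 0, 0, -0.5, 0.008, 0, 0, 0, -0.5, 0.004, 0, 0, 0, -0.5, 0, 0, 0, 0, -0.5, 0, 0, 0, 0, -0.5]
}}

```text
time: 29.25
tcp_pos: [0.5673, -0.0425, 0.0881]
ee_rot: [0.522, 0.478, 0.521, -0.477]
contact_force: [-0.4, 0.9, 0.3]
width: 0.743
```

```bash
python3 - <<'E'
from h import *
look('w21',['remote','stand'])
plan([0.566,-0.0426,0.084],95.0)
E
```

```text
remote 0.7 20048 z [0.094 0.095 0.097] rect [557.4 -43.6  79.   46.8   5.2] all [557.5 -44.9  79.   49.3   4.9]
remote 0.52 74138 z [0.112 0.113 0.114] rect [636.6 -37.6  88.4  72.3 -84.9] all [636.4 -37.7  88.5  72.3 -85. ]
stand 0.72 74017 z [0.112 0.113 0.114] rect [636.6 -37.6  88.5  72.3 -84.7] all [636.6 -37.6  88.6  72.3 -84.9]
t 29.4 tcp [ 0.5672 -0.0425  0.0883] jaw ang -85.0 down [ 0.003  0.001 -1.   ] w 0.752 F [ 0.3 -0.4 -0.1] q6 1.39
 shift tool [ 0.0043 -0.0013 -0.    ] rows 1 per row [ 0.0043 -0.0013 -0.    ]
 turn about tool x rad -0.0006 rows 1 other way 3.141
 shift after turn (tool) [ 0.0043 -0.0013 -0.    ] per row [ 0.0043 -0.0013 -0.    ]
```

View pics/w21.png

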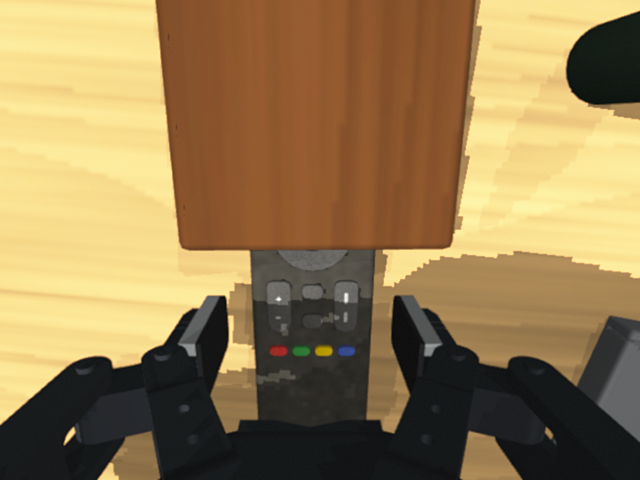

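{"api": "apply_moves", "payload": {
  "moves": [0.003, -0.001, 0, 0, -0.5, 0.001, 0, 0, 0, -0.4, 0, 0, 0, 0, 0, 0, 0, 0, 0, 1, 0, 0, 0, 0, 1, 0, 0, 0, 0, 1, 0, 0, 0, 0, 1]
}}

```text
time: 29.98
tcp_pos: [0.5655, -0.0428, 0.0833]
ee_rot: [0.521, 0.478, 0.521, -0.478]
contact_force: [-2.2, 1.2, 5.9]
width: 0.519
```

```bash
python3 - <<'E'
from h import *
plan([0.566,-0.0426,0.084],95.0)
E
```

```text
t 29.98 tcp [ 0.5655 -0.0428  0.0833] jaw ang -85.0 down [ 0. -0. -1.] w 0.519 F [-2.2  1.2  5.9] q6 1.39
 shift tool [-0.0007  0.0005 -0.0002] rows 1 per row [-0.0007  0.0005 -0.0002]
 turn about tool x rad -0.0004 rows 1 other way 3.141
 shift after turn (tool) [-0.0007  0.0005 -0.0002] per row [-0.0007  0.0005 -0.0002]
```

{"api": "apply_moves", "payload": {
  "moves": [-0.002, 0, 0, 0, 1, 0, -0.004, 0, 0, 1, 0, -0.008, 0, 0, 1, 0, -0.008, 0, 0, 1, 0, -0.008, 0, 0, 1, 0, -0.008, 0, 0, 1, 0, -0.008, 0, 0, 1, 0, 0, 0, 0, 1]
}}

```text
time: 30.65
tcp_pos: [0.5195, -0.0469, 0.0848]
ee_rot: [0.521, 0.478, 0.521, -0.478]
contact_force: [0.6, 0.4, -1.2]
width: 0.514
```

```bash
python3 - <<'E'
from h import *
plan([0.466,-0.051,0.085],95.0)
look('w22',['remote','stand'])
E
```

```text
t 30.65 tcp [ 0.5195 -0.0469  0.0848] jaw ang -85.1 down [-0.001  0.    -1.   ] w 0.514 F [ 0.6  0.4 -1.2] q6 1.37
 shift tool [-0.0001 -0.0537 -0.0005] rows 2 per row [-0.0001 -0.0268 -0.0003]
 turn about tool x rad -0.001 rows 1 other way 3.141
 shift after turn (tool) [-0.0001 -0.0537 -0.0006] per row [-0.0001 -0.0268 -0.0003]
remote 0.8 42366 z [0.096 0.097 0.099] rect [538.2 -44.8 128.   46.8   4.7] all [538.4 -45.1 128.5  49.5   3.6]
stand 0.86 29277 z [0.112 0.113 0.114] rect [612.1 -39.6  87.5  23.  -85. ] all [612.1 -39.6  87.5  23.  -85. ]
```

View pics/w22.png

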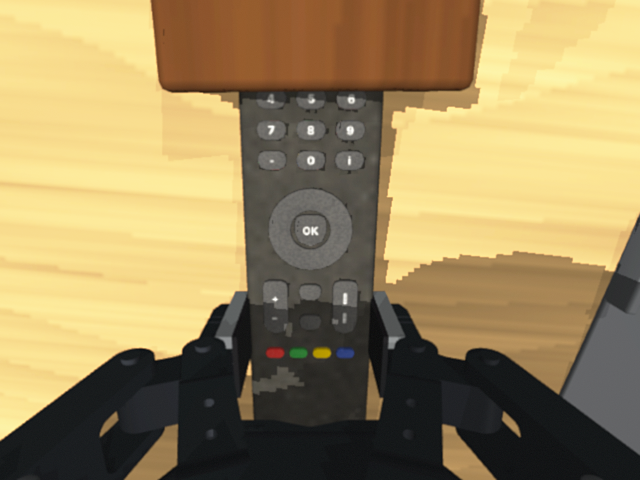

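{"api": "apply_moves", "payload": {
  "moves": [0, -0.008, 0, 0, 1, 0, -0.01, 0, 0, 1, 0, -0.01, 0, 0, 1, 0, -0.01, 0, 0, 1, 0, -0.01, 0, 0, 1, 0, -0.01, 0, 0, 1, 0, 0, 0, 0, 1, 0, 0, 0, 0, 1]
}}

```text
time: 31.47
tcp_pos: [0.4634, -0.0517, 0.0852]
ee_rot: [0.521, 0.478, 0.521, -0.478]
contact_force: [1.0, -0.2, -0.5]
width: 0.516
```

```bash
python3 - <<'E'
from h import *
plan([0.435,-0.1965,0.25],83.9)
look('w23',['remote','stand'])
E
```

```text
t 31.47 tcp [ 0.4634 -0.0517  0.0852] jaw ang -85.0 down [ 0.001  0.    -1.   ] w 0.516 F [ 1.  -0.2 -0.5] q6 1.34
 shift tool [-0.1649 -0.0407  0.1418] rows 6 per row [-0.0275 -0.0068  0.0236]
 turn about tool x rad 0.1935 rows 2 other way -2.948
 shift after turn (tool) [-0.1649 -0.0127  0.147 ] per row [-0.0275 -0.0021  0.0245]
remote 0.64 56320 z [0.096 0.097 0.099] rect [494.9 -48.5 154.3  47.    4.7] all [491.4 -48.8 170.9  53.4   4.7]
```

View pics/w23.png

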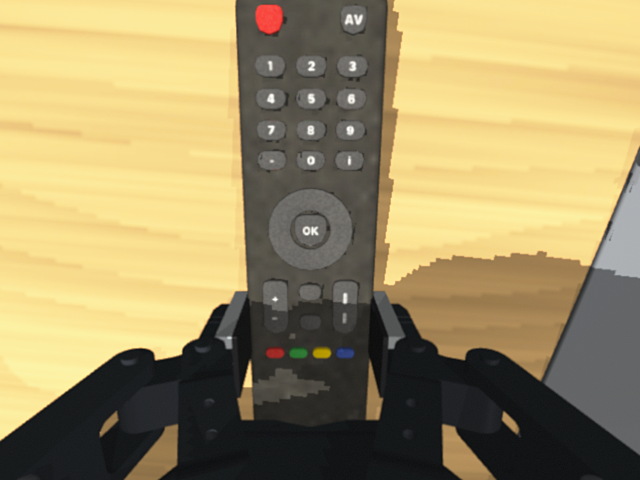

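{"api": "apply_moves", "payload": {
  "moves": [-0.005, 0, 0, 0, 1, -0.02, 0, 0, 0, 1, -0.03, 0, 0, 0, 1, -0.035, 0, 0, 0, 1, -0.035, 0, 0, 0, 1, 0, 0, 0, 0.097, 1, 0, 0, 0, 0.097, 1, 0, 0, 0, 0, 1]
}}

```text
time: 32.28
tcp_pos: [0.4641, -0.0516, 0.2108]
ee_rot: [0.471, 0.528, 0.471, -0.527]
contact_force: [0.1, -0.5, -1.5]
width: 0.519
```

```bash
python3 - <<'E'
from h import *
plan([0.436,-0.1965,0.21],83.9)
look('w24',['remote','tray_remote'])
E
```

```text
t 32.28 tcp [ 0.4641 -0.0516  0.2108] jaw ang -96.4 down [ 0.002  0.001 -1.   ] w 0.519 F [ 0.1 -0.5 -1.5] q6 1.15
 shift tool [ 0.0006 -0.0118  0.1472] rows 4 per row [ 0.0002 -0.0029  0.0368]
 turn about tool x rad -0.0054 rows 1 other way 3.136
 shift after turn (tool) [ 0.0006 -0.0126  0.1471] per row [ 0.0002 -0.0031  0.0368]
tray_remote 0.65 33651 z [0.08  0.081 0.092] rect [ 458.3 -203.6  224.4   87.    -6.1] all [ 455.5 -203.3  230.    87.6   -6.3]
```

View pics/w24.png

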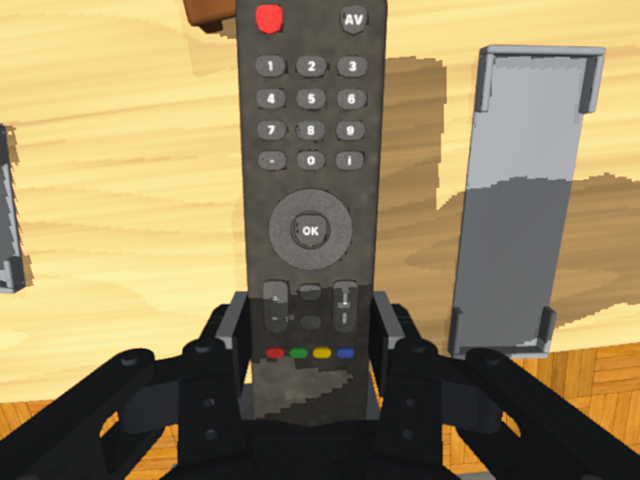

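Remote held level; the tray is at right (480–605, 45–358). Check the tray pose by overlay.

```bash
python3 - <<'E'
from h import *
crop('wrist',(430,20,630,380),1.6,wire('tray_remote',.4585,-.199,-6.1),'o4')
E
```

```text
(no output)
```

View pics/o4.png

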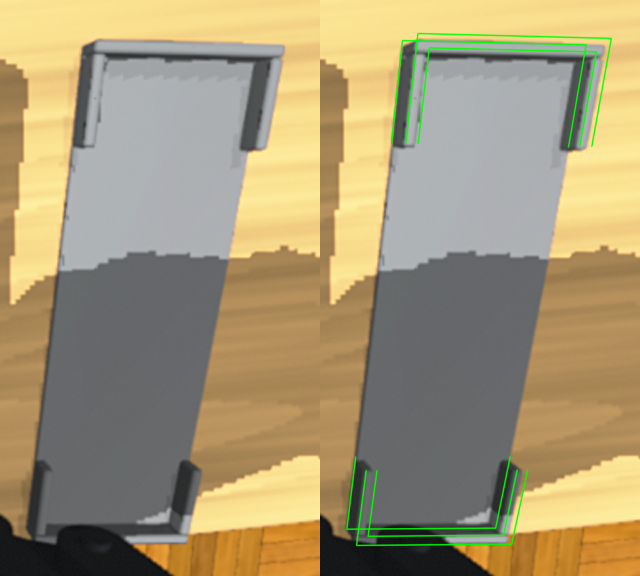

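{"api": "apply_moves", "payload": {
  "moves": [0, -0.0024, 0.0293, -0.005, 1, 0, -0.0024, 0.0293, 0, 1, 0, -0.0024, 0.0293, 0, 1, 0, -0.0024, 0.0293, 0, 1, 0, -0.0022, 0.0291, 0, 1, 0.02, 0, 0, 0, 1, 0.03, 0, 0, 0, 1, 0.03, 0, 0, 0, 1, 0.02, 0, 0, 0, 1, 0.008, 0, 0, 0, 1, 0, 0, 0, 0, 1, 0, 0, 0, 0, 1]
}}

```text
time: 33.48
tcp_pos: [0.4373, -0.1961, 0.1021]
ee_rot: [-0.474, -0.524, -0.474, 0.525]
contact_force: [0.9, 0.1, -0.7]
width: 0.517
```

```bash
python3 - <<'E'
from h import *
plan([0.436,-0.1957,0.0863],83.9)
look('w25',['remote','tray_remote'])
grab_frame('top'); look('t25',['remote','tray_remote'],'top'); look('s25',['remote'],'side')
E
```

```text
t 33.48 tcp [ 0.4373 -0.1961  0.1021] jaw ang -95.8 down [-0.001 -0.    -1.   ] w 0.517 F [ 0.9  0.1 -0.7] q6 1.48
 shift tool [ 0.0158 -0.0013 -0.0002] rows 1 per row [ 0.0158 -0.0013 -0.0002]
 turn about tool x rad 0.0054 rows 1 other way -3.136
 shift after turn (tool) [ 0.0158 -0.0013 -0.0002] per row [ 0.0158 -0.0013 -0.0002]
remote 0.62 56304 z [0.113 0.114 0.116] rect [ 468.4 -198.8  154.8   46.9   -6. ] all [ 468.4 -198.8  154.8   46.9   -6. ]
tray_remote 0.84 15263 z [0.08  0.081 0.092] rect [ 460.3 -199.4  189.2   82.6   -6. ] all [ 460.1 -200.1  189.2   83.5   -5.8]
remote 0.73 444 z [0.083 0.116 0.119] rect [ 461.7 -197.1  192.1   46.1   -5.4] all [ 461.6 -197.1  192.1   46.3   -5.5]
tray_remote 0.59 724 z [0.079 0.084 0.095] rect [ 456.2 -200.2  218.    80.8   -6.1] all [ 459.4 -201.1  229.2   82.3   -6. ]
remote 0.61 661 z [0.098 0.112 0.116] rect [ 456.3 -193.9  190.7   57.4   -5.7] all [ 461.5 -194.4  201.2   57.4   -5.7]
```

View pics/w25.png

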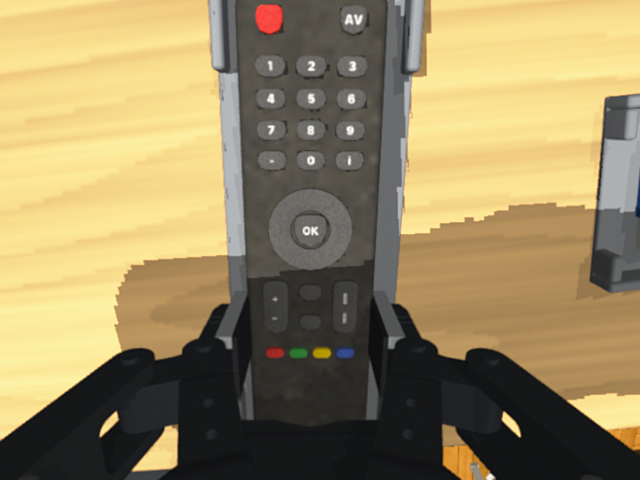

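View pics/s25.png

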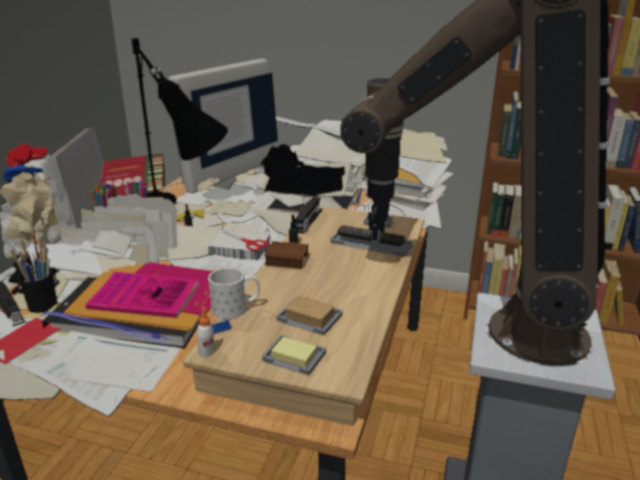

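{"api": "apply_moves", "payload": {
  "moves": [0.004, -0.0025, 0.001, 0.004, 1, 0.004, 0, 0, 0, 1, 0.003, 0, 0, 0, 1, 0.002, 0, 0, 0, 1, 0.001, 0, 0, 0, 1, 0, 0, 0, 0, 1, 0, 0, 0, 0, 1]
}}

```text
time: 34.52
tcp_pos: [0.4343, -0.1967, 0.0877]
ee_rot: [-0.473, -0.526, -0.473, 0.526]
contact_force: [-0.6, 0.3, -2.2]
width: 0.519
```

{"api": "apply_moves", "payload": {
  "moves": [0.001, 0, 0, 0, 1, 0, 0, 0, 0, 1, 0.001, 0, 0, 0, 1, 0, 0, 0, 0, 1]
}}

```text
time: 34.85
tcp_pos: [0.4345, -0.1967, 0.0863]
ee_rot: [0.473, 0.526, 0.473, -0.526]
contact_force: [-1.9, 0.4, 4.6]
width: 0.519
```

{"api": "apply_moves", "payload": {
  "moves": [0, 0, 0, 0, -0.15, 0, 0, 0, 0, -0.3, 0, 0, 0, 0, -0.5, 0, 0, 0, 0, -0.5, 0, 0, 0, 0, -0.5, -0.003, 0, 0, 0, -0.5, -0.01, 0, 0, 0, -0.5, -0.03, 0, 0, 0, -0.5, -0.04, 0, 0, 0, -1, -0.04, 0, 0, 0, -1, -0.04, 0, 0, 0, -1, -0.04, 0, 0, 0, -1, 0, 0, 0, 0, -1]
}}

```text
time: 35.93
tcp_pos: [0.4375, -0.1979, 0.2976]
ee_rot: [0.477, 0.528, 0.469, -0.523]
contact_force: [1.6, -0.5, 1.5]
width: 1.0
```

```bash
python3 - <<'E'
from h import *
look('w26',['remote','tray_remote','eraser'])
look('t26',['remote','tray_remote','note_block','carton','eraser','mug'],'top'); look('s26',[],'side')
s,p,R=state(); print(s['time'],p)
E
```

```text
remote 0.75 11457 z [0.097 0.098 0.1  ] rect [ 456.2 -198.   192.5   46.7   -6.4] all [ 452.8 -197.5  201.8   50.5   -6.5]
tray_remote 0.77 9450 z [0.08  0.082 0.093] rect [ 456.1 -198.5  222.    79.4   -6.5] all [ 456.9 -198.7  223.8   79.4   -6.5]
eraser 0.66 1676 z [0.086 0.093 0.095] rect [ 469.1 -350.4   51.6   22.8    1.7] all [ 469.1 -350.4   51.6   22.9    2.3]
tray_remote 0.5 54 z [0.08  0.09  0.094] rect [ 348.4 -213.5   21.7    8.   -74.3] all [ 351.3 -212.3   22.5   10.3  -88.2]
note_block 0.67 855 z [0.091 0.102 0.105] rect [497.9 352.3  75.   53.2  -8.1] all [497.9 355.3  75.8  59.2  -8.2]
carton 0.79 1251 z [0.104 0.11  0.113] rect [510.1 208.   91.8  62.8 -11.4] all [509.8 207.8  92.2  62.9 -11. ]
mug 0.89 1516 z [0.102 0.126 0.172] rect [691.8 224.5  99.   75.2  65.6] all [689.5 223.9 105.   75.   58.8]
36.5333 [ 0.43422203 -0.1966787   0.2883564 ]
```

View pics/w26.png

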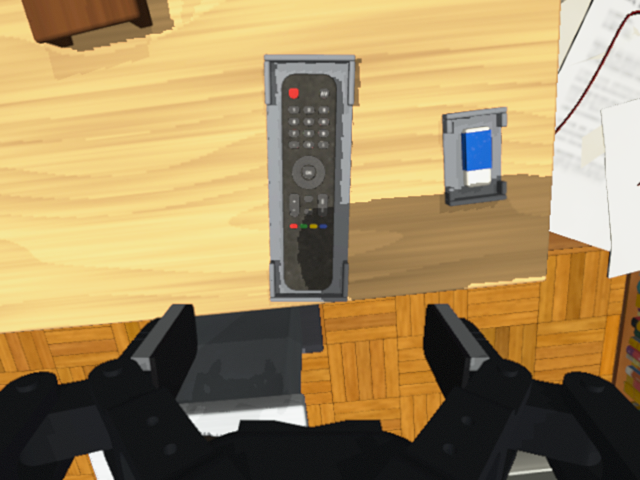

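View pics/t26.png

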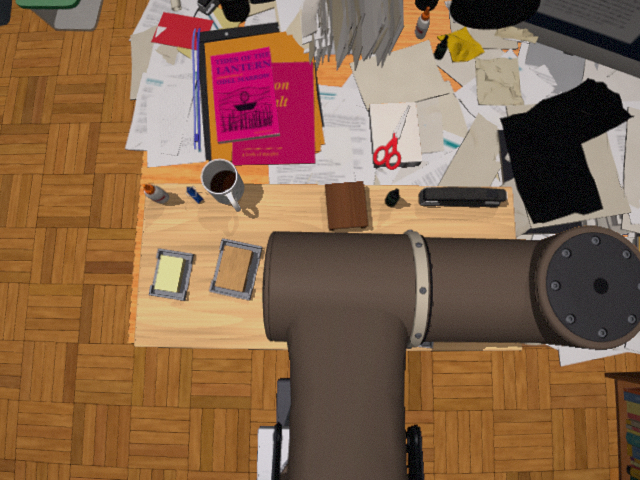

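The wrist view shows the remote flat in its tray (columns 280–340, rows 73–290) and the eraser flat in its tray (around 478,157). The top view shows the note block and carton in their trays, and the mug at (222,182), where it was at the start. The gripper is clear and open.

```bash
python3 - <<'E'
from workcell import job
print(job.hand_in())
E
```

```text
the job is handed in; nothing more can be done
None
```

The eraser, note block, carton and remote are each lying flat in their own tray, placed in that order, and the job is handed in at about 36.5 s. The remote was gripped and pulled straight out through the open front of the stand, raised 2 mm off the shelf, before I lifted it.

- **Fit:** the last pictures put the middle of each thing within about 1–2 mm of its tray's middle, and within about 1° of the tray's angle.
- **Setting down:** each thing was lowered until the wrist force showed contact, between 2 and 12 N, and then released. The gripper finished open and well clear.
- **Mug:** it stands at the same place in the first and last top pictures. Its measured centre came out about 5 mm different, but the visible outline also differed between the two, so I take that as noise.
- **Checks that disagreed:**
  - The top and wrist cameras differed by 2–4 mm on some tray positions. An outline I drew over the wrist picture also sat 2–3 mm off for the remote's tray, so I aimed between the values; the trays leave about 10 mm on each side.
  - In the last top picture the arm hid the remote and eraser, so those two were confirmed by the wrist camera only.

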